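# Slide the paint tin around the fixtures and home in its bench bay

### The arm

A 7-joint arm with a two-finger parallel gripper is mounted at the origin on the work surface. World frame = base frame: x ahead of the robot, y to its left, z up, the work surface at z = 0. Lengths are in m, angles in rad, forces in N, time in s.
With the tool pointing down it reaches from about 0.425 to 0.875 m from the base axis. Payload 4.7 kg.
Tool frame: the origin (TCP) lies at the very end of the fingers, on their centre line; the grasp point (between the pads) lies 19 mm behind it; z points along the fingers, y is the direction in which the jaws open and shut (so a half turn about z gives the same grasp; the last joint's range is limited). The gripper opens to 87 mm and grips with 3 to 60 N. Pads are 19 mm wide; open, the fingers measure 117 mm over their backs; the gripper's body (75 mm by 190 mm) begins 51 mm behind the grasp point.
Start: joints at [1.172, 0.321, -0.07, 1.45, 0.023, 1.371, -0.057], TCP at [0.261, -0.595, 0.223] pointing down, gripper open.
Joint ranges: [-2.86, 2.86], [-0.3, 2.09], [-1.38, 1.24], [0.06, 2.45], [-1.56, 4.7], [0.09, 2.05], [-2.69, 2.69]. Speed limits (rad/s): [2.57, 2.57, 3.14, 3.14, 3.14, 3.14, 3.14].

### API

Orientations are given as a rotation vector (axis times angle).
In Python, from bench import ctrl, get_image, camera_info gives the robot as it stands.
- The arm moves only by the tool carry_out, never from a script. Its argument "commands" is a list of rows, each an object of numbers: "tx", "ty", "tz": the shift along the tool's x, y, z in m; "rx", "ry", "rz": the turn, a rotation vector about the tool's x, y, z in rad; "jaw": the opening, from 0 (shut) to 1 (fully open). In form: [{"tx": .., "ty": .., "tz": .., "rx": .., "ry": .., "rz": .., "jaw": ..}, ...]. A call has 1 to 12 rows; each row is the pose to reach, as a shift and turn from the pose commanded when the call began, along the tool's axes at that moment; what a row does not reach only later rows make up. A row lasts 1/8 s, in which the tool goes at most 62.5 mm and 10.7 degrees, less where a joint would pass 70% of its speed; a pose out of reach is approached as far as the arm can. A call with a gripper value outside its range is refused whole. The fingers move at their own pace and stop on an object; "grip_force" is the grip in N (left out, the last holds). Time passes only in rows, so rows that repeat a pose let the fingers close. It gives the time, the measured TCP pose, the force and the opening at its end, in the units of the state.
- ctrl.get_state(): the state, without advancing time (a new reading comes with each control period).
- get_image(name): name is "side" or "top" or "wrist"; returns the picture (480x640x3 uint8, red, green, blue); there is no depth.
- camera_info(name): a dict with "intrinsics" (3x3 intrinsics, pixels), "k1" (the pictures are not rectified: a ray, as slopes to the right and down, at radius r is drawn at 1 + k1 r^2 times it, then the intrinsics apply), "R" (3x3) and "t" (3): a world point X has camera coordinates R X + t. Camera axes: x right, y down, z forward; pixel columns grow to the right and rows downward; lengths in m; the calibration is good to about 2 mm. A picture is of the moment at which its call begins: read the wrist's pose just before it. camera_info takes no time and is no camera call; for the wrist camera it gives the pose at the moment of the call.
- ctrl.close_job(): hands the job in, once; it reports no verdict.
The state is a dict: "time": time; "joint_positions": joint angles; "qd": joint speeds; "joint_torque": joint torques, N m; "position": TCP position; "tool_rot": TCP orientation; "ft_force": force on the tool from outside, world axes, zero at the start; "torque": the same for the moment, N m; "grip_width": opening from 0.0 (shut) to 1.0 (fully open).
Only numpy, scipy, OpenCV 4.12 (cv2) and the standard library are available. Lean on these libraries where they do the work, as an engineer would, in place of code of your own. Each camera call takes 0.05 s, during which the arm holds its last target.

### The job

Put the lidded paint tin away: push it along the bench, flat and never lifted or tipped, past the fixed water pot, pigment box and brush rest without the tin or the robot touching any of them, and into the wooden bay. Keep pushing it gently against the cork-faced stop in the bay until the stiff stop has been driven back as far as it goes, then let go and leave the tin there against the stop. Do not press hard once it is home, and leave the jar, dish and steel weight where they are.

Things in the scene. Friction and masses are not known exactly. Their poses are not given: they have to be found in the camera images.
- tin_center (a point): Centre (half-way up, 17 mm above the bench) of the round, flat, closed steel paint tin with a pressed lid: 90 mm across, 34 mm high, 0.3 to 0.65 kg, too wide to grasp. It stands loose on the bench; sliding it takes about 1 to 4 N.
- pot: Fixed white ceramic water pot, round, 56 mm across at its rim, 52 mm high; origin at the centre of its underside. It stands in the middle, between the tin and the bay.
- pigment_box: Fixed long wooden box of dry colour cakes, 200 mm (its x axis) by 56 mm (y), 36 mm high; origin at the centre of its underside. It stands on one side of the pot, nearer to or farther from the robot, and leaves too little room for the tin between the two.
- brush_rest: Fixed dark wooden brush rest, a grooved block 50 mm (its x axis) by 60 mm (y), 36 mm high; origin at the centre of its underside. It stands on the other side of the pot; between it and the pot the tin has 15 mm or more to spare on either side.
- bay: Fixed wooden bay on the bare bench (no floor of its own): two rails 30 mm high, 12 mm thick, 240 mm long, 100 mm apart inside, with flared guides reaching 40 mm before the mouth, 165 mm wide at their tips. Origin on the bench, midway between the rails at the mouth; x points along the rails into the bay, y across, z up. Touching the rails or guides is allowed.
- stop_zone (a point): Point fixed in the bay, 135 mm in from the mouth, midway between the rails, 15 mm up: where the stop stands ROUGHLY. The stop is a cork pad 86 mm wide, 24 mm high, across the bay, facing the mouth. Its unit is clamped anywhere along 40 mm and that is not measured: at the start the pad's face lies 115 to 155 mm in from the mouth, and must be found by feel or sight.
- stop (a joint): How far the stop is driven in, in m: 0 at the start, 0.016 fully home at its hard end. It slides at about 5 N and stays where left. The pad sits on a rubber spring in front of it (4 N/mm, 6 mm of give): the push rises to 5 N, stays while the stop slides, rises again once home. The tin's own friction adds to what is felt. 10 N on the pad is plenty; never over 20 N of tin on bay.
- jar: Bystander: loose white-capped jar, 52 mm across, 60 mm high; origin at the centre of its underside.
- dish: Bystander: loose shallow white bowl, 84 mm across, 22 mm high; origin at the centre of its underside.
- weight: Bystander: loose dark steel bar weight, 90 x 30 x 28 mm; origin at the centre of its underside.
There are look-alikes about, which are no part of the job. Of the things like the part that bears tin_center, leave any that is turquoise; of the rest the larger one is meant.

How it is judged:
By the outcome, as a careful person would: the job done as asked, in the order asked, and still so for the second after the job is handed in, with the robot touching nothing.
It also fails if it takes over 69 s, if anything falls off the work surface, if the arm or the gripper's body presses on something with over 40 N, if the wrist force passes 120 N, or if a joint passes its speed limit or range.

## Working session

There is one attempt and no reset: what is moved stays moved. The work goes in short steps, Python scripts to look and compute and a tool call to move; the robot and the scene stay as the last step left them, time stands still between calls to the robot, and variables do not carry over. Pictures are saved under pics/ and viewed, and the job is handed in when it is done.

Besides the shell and the picture viewer there is one more tool, called after "Request:" by a JSON object that holds its "method" and its "body", one argument or row to a line. carry_out: Moves the arm, as the interface text tells. Its arguments: {"type":"object","properties":{"commands":{"type":"array"},"grip_force":{"type":"number"}},"required":["commands"]}

```bash
mkdir -p pics
python3 - <<'E'
from bench import ctrl,get_image,camera_info
import cv2
s=ctrl.get_state()
for k,v in s.items(): print(k,v)
for n in ("side","top","wrist"):
    im=get_image(n); cv2.imwrite(f"pics/{n}0.png",im[:,:,::-1]); print(n,camera_info(n))
E
ls
```

```text
time 0.0
joint_positions [ 1.17209109  0.32183351 -0.07005861  1.45169601  0.02259177  1.37081152
 -0.05691018]
qd [ 0.00105353 -0.00187153 -0.0011399  -0.00115779  0.00069598  0.00054559
  0.00022687]
joint_torque [-5.31927362e-04 -4.91290998e+01 -4.03769799e-01 -3.12535357e+01
 -6.38032285e-02  4.36724047e-02  1.41085875e-04]
position [ 0.26047986 -0.59490278  0.22144395]
tool_rot [-3.07305555e+00 -6.43441262e-01  7.84811917e-04]
ft_force [0.04818417 0.07806091 0.24504342]
torque [-0.02952655 -0.05787743 -0.01028191]
grip_width 0.9987092860603851
side {'intrinsics': array([[528.29057959,   0.        , 318.1253949 ],
       [  0.        , 528.29057959, 234.28338441],
       [  0.        ,   0.        ,   1.        ]]), 'k1': 0.046971301930897595, 'R': array([[ 0.99930715, -0.03146903,  0.01987257],
       [-0.0077029 , -0.69725334, -0.7167834 ],
       [ 0.03641269,  0.7161337 , -0.69701265]]), 't': array([-0.55334308,  0.01354054,  0.99263985])}
top {'intrinsics': array([[434.74519476,   0.        , 321.89121742],
       [  0.        , 434.74519476, 235.9092597 ],
       [  0.        ,   0.        ,   1.        ]]), 'k1': -0.09387724115698962, 'R': array([[-0.02432232, -0.99945459, -0.02233734],
       [-0.99944143,  0.02482209, -0.02237596],
       [ 0.02291822,  0.02178063, -0.99950005]]), 't': array([-0.01500879,  0.53369266,  0.8196275 ])}
wrist {'intrinsics': array([[339.90752261,   0.        , 314.21950788],
       [  0.        , 339.90752261, 241.31437943],
       [  0.        ,   0.        ,   1.        ]]), 'k1': -0.05724186555613149, 'R': array([[ 4.00933715e-01, -9.16106933e-01, -4.92942180e-04],
       [-8.77557582e-01, -3.84216948e-01,  2.86827522e-01],
       [-2.62954079e-01, -1.14566239e-01, -9.57982113e-01]]), 't': array([-0.64974751, -0.03504031,  0.39145051])}
pics
```

View pics/side0.png

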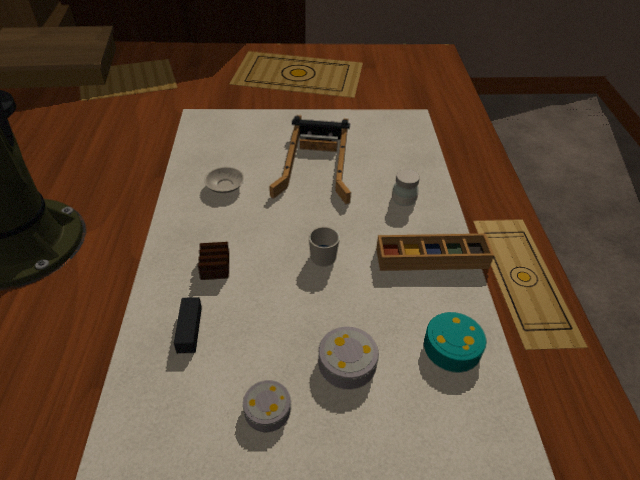

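View pics/top0.png

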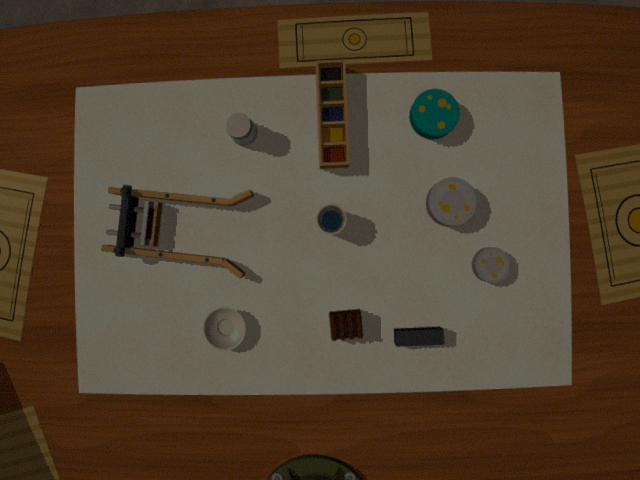

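View pics/wrist0.png

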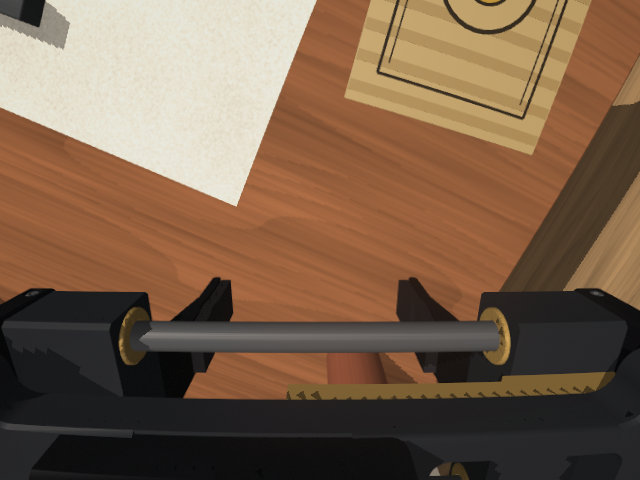

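Three tins appear in the top view: a turquoise one at (435,113), a large lilac-grey one at (452,202) and a small lilac-grey one at (491,265). Turquoise is excluded, and (452,202) is the larger of the other two. I'll confirm that with a crop and measurements.

```bash
cat > h.py <<'E'
import numpy as np,cv2
from bench import ctrl,get_image,camera_info
def ray(ci,uv):
    K=ci['intrinsics'];p=np.array([(uv[0]-K[0,2])/K[0,0],(uv[1]-K[1,2])/K[1,1]]);q=p.copy()
    for _ in range(30): q=p/(1+ci['k1']*(q@q))
    d=ci['R'].T@np.array([q[0],q[1],1.]);return -ci['R'].T@ci['t'],d
def plane(n,uv,z,ci=None):
    c,d=ray(ci or camera_info(n),uv);return c+d*(z-c[2])/d[2]
def proj(n,X,ci=None):
    ci=ci or camera_info(n);x=ci['R']@np.array(X)+ci['t'];q=x[:2]/x[2];q=q*(1+ci['k1']*(q@q))
    return ci['intrinsics'][[0,1],[0,1]]*q+ci['intrinsics'][:2,2]
E
python3 - <<'E'
from h import *
im=cv2.imread('pics/top0.png')
c=im[60:350,100:520]
cv2.imwrite('pics/crop1.png',cv2.resize(im[80:290,390:530],None,fx=2.8,fy=2.8,interpolation=cv2.INTER_CUBIC))
cv2.imwrite('pics/crop2.png',cv2.resize(im[170:290,95:260],None,fx=4.8,fy=4.8,interpolation=cv2.INTER_CUBIC))
cv2.imwrite('pics/crop3.png',cv2.resize(im[190:350,300:460],None,fx=3.7,fy=3.7,interpolation=cv2.INTER_CUBIC))
E
```

```text
(no output)
```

View pics/crop1.png

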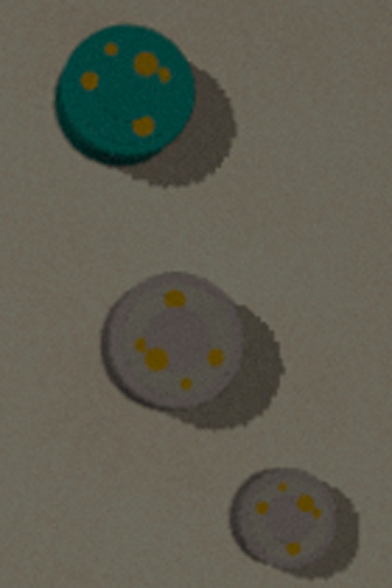

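View pics/crop2.png

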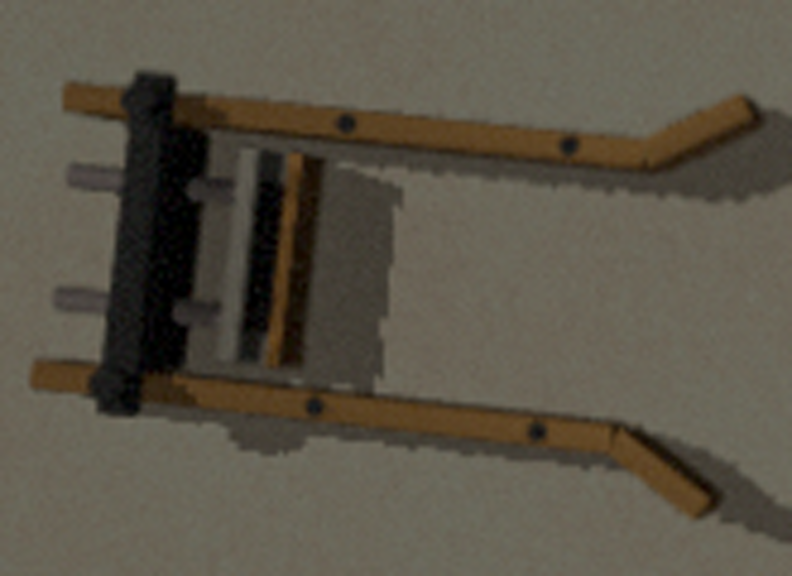

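View pics/crop3.png

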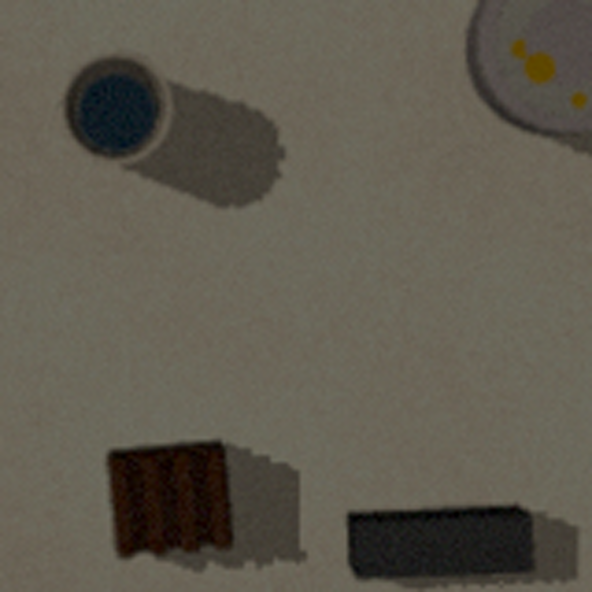

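Run:
```python
from h import *
im=cv2.imread('pics/top0.png')
np.set_printoptions(precision=4,suppress=True)
P=lambda u,v,z:plane('top',(u,v),z)
c1=lambda x,y,z:P(390+x/2.8,80+y/2.8,z)
c2=lambda x,y,z:P(95+x/4.8,170+y/4.8,z)
c3=lambda x,y,z:P(300+x/3.7,190+y/3.7,z)
for n,p in dict(L=(105,339),R=(243,339),T=(174,271),B=(174,408)).items(): print('tin',n,c1(*p,.034))
for n,p in dict(L=(232,517),R=(337,517),T=(285,467),B=(285,567)).items(): print('small',n,c1(*p,.03))
for n,p in dict(up0=(66,84),up0b=(66,112),upm=(648,138),upmi=(645,168),uptip=(745,97),uptip2=(760,118),lo0=(33,360),lo0b=(33,388),lom=(620,425),lomb=(612,451),lotip=(715,497),lotip2=(697,518)).items(): print(n,c2(*p,.03))
for n,p in dict(fu=(303,155),fl=(282,365)).items(): print(n,c2(*p,.024))
for n,p in dict(L=(65,107),R=(170,107),T=(118,55),B=(118,165)).items(): print('pot',n,c3(*p,.052))
for n,p in dict(a=(108,451),b=(222,442),c=(232,548),d=(120,556)).items(): print('rest',n,c3(*p,.036))
for n,p in dict(a=(348,513),b=(525,507),c=(533,571),d=(358,578)).items(): print('weight',n,c3(*p,.028))
for q in [(318,65),(346,64),(348,164),(320,166)]: print('box',P(*q,.036))
print('jar',P(239,125,.06)); print('dish',P(205,328,.022),P(246,328,.022),P(225,308,.022),P(225,349,.022))
for q in [(348,350),(320,350),(378,350)]: print('tin side',plane('side',q,.034))
```

```text
tin L [ 0.5917 -0.2244  0.034 ]
tin R [ 0.5897 -0.3162  0.034 ]
tin T [ 0.6357 -0.2718  0.034 ]
tin B [ 0.5453 -0.2686  0.034 ]
small L [ 0.4726 -0.3063  0.03  ]
small R [ 0.4706 -0.3773  0.03  ]
small T [ 0.5046 -0.343   0.03  ]
small B [ 0.4385 -0.3411  0.03  ]
up0 [0.6355 0.3776 0.03  ]
up0b [0.6243 0.3776 0.03  ]
upm [0.6061 0.141  0.03  ]
upmi [0.5945 0.1424 0.03  ]
uptip [0.621  0.1027 0.03  ]
uptip2 [0.6126 0.097  0.03  ]
lo0 [0.5257 0.3925 0.03  ]
lo0b [0.5145 0.3926 0.03  ]
lom [0.495  0.1541 0.03  ]
lomb [0.485  0.1575 0.03  ]
lotip [0.4664 0.1175 0.03  ]
lotip2 [0.4585 0.1247 0.03  ]
fu [0.6045 0.2816 0.024 ]
fl [0.5214 0.2914 0.024 ]
pot L [ 0.5628 -0.0221  0.052 ]
pot R [ 0.5615 -0.073   0.052 ]
pot T [ 0.5874 -0.0484  0.052 ]
pot B [ 0.534  -0.0471  0.052 ]
rest a [ 0.3934 -0.0387  0.036 ]
rest b [ 0.3965 -0.0951  0.036 ]
rest c [ 0.3439 -0.0988  0.036 ]
rest d [ 0.3412 -0.0434  0.036 ]
weight a [ 0.3583 -0.1576  0.028 ]
weight b [ 0.3587 -0.2464  0.028 ]
weight c [ 0.3264 -0.2498  0.028 ]
weight d [ 0.3255 -0.1619  0.028 ]
box [ 0.8529 -0.0293  0.036 ]
box [ 0.8532 -0.0817  0.036 ]
box [ 0.6635 -0.08    0.036 ]
box [ 0.6612 -0.0284  0.036 ]
jar [0.7363 0.1158 0.06  ]
dish [0.3647 0.1961 0.022 ] [0.3638 0.1179 0.022 ] [0.402  0.1567 0.022 ] [0.3246 0.1589 0.022 ]
tin side [ 0.5894 -0.2715  0.034 ]
tin side [ 0.5473 -0.2708  0.034 ]
tin side [ 0.6346 -0.2722  0.034 ]
```

```bash
cat >> h.py <<'E'
from scipy.spatial.transform import Rotation as Ro
np.set_printoptions(precision=4,suppress=True)
def pose():
    s=ctrl.get_state();return np.array(s['position']),Ro.from_rotvec(s['tool_rot']),s
def yaw(R):  # heading of tool x in world, deg
    x=R.as_matrix()[:,0];return np.degrees(np.arctan2(x[1],x[0]))
# tool pose for tin centre c, heading deg h (push dir), sgn tool x along push, D dist tool axis->tin centre
def rel(target,hdg,p=None,R=None):
    """target tcp xyz, tool-x heading deg, pointing down -> row"""
    if p is None: p,R,_=pose()
    a=np.radians(hdg);x=np.array([np.cos(a),np.sin(a),0]);z=np.array([0,0,-1.]);y=np.cross(z,x)
    T=Ro.from_matrix(np.c_[x,y,z]);return R.inv().apply(np.array(target)-p),(R.inv()*T).as_rotvec()
E
python3 - <<'E'
from h import *
p,R,s=pose();print(p);print(R.as_matrix(),yaw(R),s['time'])
ci=camera_info('wrist');print('cam',-ci['R'].T@ci['t'],'in tool',R.inv().apply(-ci['R'].T@ci['t']-p))
E
```

```text
[ 0.2605 -0.595   0.2217]
[[ 0.916   0.4012 -0.0007]
 [ 0.4012 -0.916   0.0013]
 [-0.0001 -0.0015 -1.    ]] 23.653517571101936 0.15
cam [ 0.3327 -0.5639  0.3847] in tool [ 0.0786  0.0001 -0.163 ]
```

Run:
```python
from h import *
print(rel((.634,-.332,.18),126))
```

```text
(array([ 0.4476, -0.0911,  0.0418]), array([-0.0011, -0.0012, -1.7863]))
```

Request:
{"method": "carry_out", "body": {
  "commands": [
    {"tx":0.06,"ty":-0.012,"tz":0,"rz":-0.18,"jaw":0.575},
    {"tx":0.12,"ty":-0.024,"tz":0,"rz":-0.36,"jaw":0.575},
    {"tx":0.17,"ty":-0.035,"tz":0,"rz":-0.54,"jaw":0.575},
    {"tx":0.22,"ty":-0.045,"tz":0,"rz":-0.72,"jaw":0.575},
    {"tx":0.27,"ty":-0.055,"tz":0,"rz":-0.9,"jaw":0.575},
    {"tx":0.32,"ty":-0.065,"tz":0,"rz":-1.08,"jaw":0.575},
    {"tx":0.37,"ty":-0.075,"tz":0,"rz":-1.26,"jaw":0.575},
    {"tx":0.41,"ty":-0.083,"tz":0.01,"rz":-1.44,"jaw":0.575},
    {"tx":0.448,"ty":-0.091,"tz":0.02,"rz":-1.62,"jaw":0.575},
    {"tx":0.448,"ty":-0.091,"tz":0.042,"rz":-1.786,"jaw":0.575},
    {"tx":0.448,"ty":-0.091,"tz":0.042,"rz":-1.786,"jaw":0.575},
    {"tx":0.448,"ty":-0.091,"tz":0.042,"rz":-1.786,"jaw":0.575}
  ],
  "grip_force": 30
}}

```text
invalid input
```

Run:
```python
from h import *
p,R,s=pose();print(p,yaw(R),s['time'],s['grip_width'],s['ft_force'])
print(rel((.634,-.332,.008),126))
print(R.apply([0,0,1]))
cv2.imwrite('pics/w1.png',get_image('wrist')[:,:,::-1])
```

```text
[ 0.2605 -0.595   0.2217] 23.653517571101936 0.15 0.9991629234861706 [-0.4884  0.7725 -0.0081]
(array([ 0.4476, -0.0908,  0.2138]), array([-0.0011, -0.0012, -1.7863]))
[-0.0007  0.0013 -1.    ]
```

View pics/w1.png

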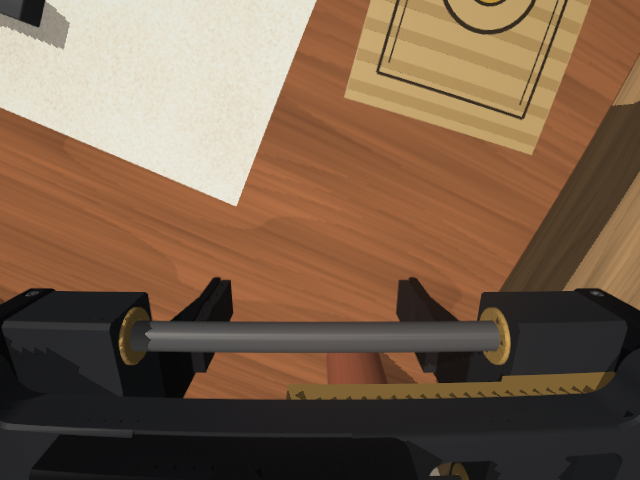

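The wrist view is unchanged and no time passed, so the call was refused. I'll resend it with all the fields filled in.

Request:
{"method": "carry_out", "body": {
  "commands": [
    {"tx":0.06,"ty":-0.012,"tz":0,"rx":0,"ry":0,"rz":-0.18,"jaw":0.575},
    {"tx":0.12,"ty":-0.024,"tz":0,"rx":0,"ry":0,"rz":-0.36,"jaw":0.575},
    {"tx":0.17,"ty":-0.035,"tz":0,"rx":0,"ry":0,"rz":-0.54,"jaw":0.575},
    {"tx":0.22,"ty":-0.045,"tz":0,"rx":0,"ry":0,"rz":-0.72,"jaw":0.575},
    {"tx":0.27,"ty":-0.055,"tz":0,"rx":0,"ry":0,"rz":-0.9,"jaw":0.575},
    {"tx":0.32,"ty":-0.065,"tz":0,"rx":0,"ry":0,"rz":-1.08,"jaw":0.575},
    {"tx":0.37,"ty":-0.075,"tz":0,"rx":0,"ry":0,"rz":-1.26,"jaw":0.575},
    {"tx":0.41,"ty":-0.083,"tz":0.01,"rx":0,"ry":0,"rz":-1.44,"jaw":0.575},
    {"tx":0.448,"ty":-0.091,"tz":0.02,"rx":0,"ry":0,"rz":-1.62,"jaw":0.575},
    {"tx":0.448,"ty":-0.091,"tz":0.042,"rx":0,"ry":0,"rz":-1.786,"jaw":0.575},
    {"tx":0.448,"ty":-0.091,"tz":0.042,"rx":0,"ry":0,"rz":-1.786,"jaw":0.575},
    {"tx":0.448,"ty":-0.091,"tz":0.042,"rx":0,"ry":0,"rz":-1.786,"jaw":0.575}
  ],
  "grip_force": 30
}}

```text
time: 1.7
position: [0.6342, -0.3335, 0.1811]
tool_rot: [1.432, 2.796, -0.001]
ft_force: [0.3, -0.2, -0.1]
grip_width: 0.576
```

Run:
```python
from h import *
p,R,s=pose();print(p,yaw(R),s['time'],s['grip_width'],s['ft_force'])
print(rel((.634,-.332,.008),126))
print(R.apply([0,0,1]))
cv2.imwrite('pics/w2.png',get_image('wrist')[:,:,::-1])
```

```text
[ 0.6342 -0.3335  0.1811] 125.73882041632233 1.7 0.5763826597600668 [ 0.2564 -0.1522 -0.1494]
(array([0.0014, 0.0007, 0.1731]), array([-0.0003,  0.0007, -0.0046]))
[ 0.0001 -0.0007 -1.    ]
```

View pics/w2.png

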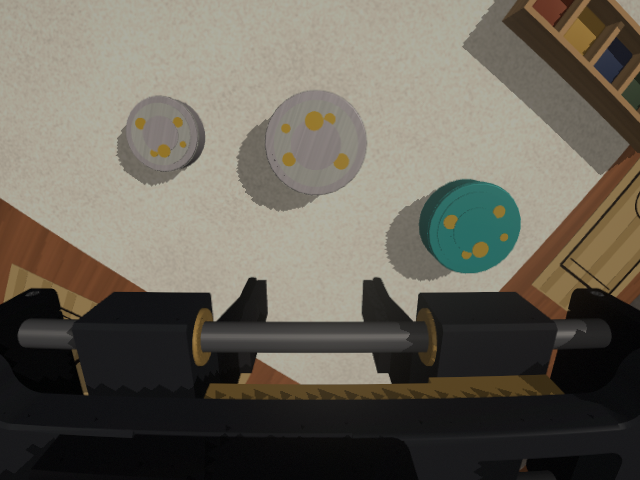

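The lilac tin sits at (316,142), straight ahead of the fingers. The small tin is at (165,133) and the turquoise one at (470,226), both clear of the path. Descending now.

Request:
{"method": "carry_out", "body": {
  "commands": [
    {"tx":0,"ty":0,"tz":0.06,"rx":0,"ry":0,"rz":0,"jaw":0.575},
    {"tx":0,"ty":0,"tz":0.11,"rx":0,"ry":0,"rz":0,"jaw":0.575},
    {"tx":0,"ty":0,"tz":0.15,"rx":0,"ry":0,"rz":0,"jaw":0.575},
    {"tx":0,"ty":0,"tz":0.165,"rx":0,"ry":0,"rz":0,"jaw":0.575},
    {"tx":0,"ty":0,"tz":0.172,"rx":0,"ry":0,"rz":0,"jaw":0.575},
    {"tx":0,"ty":0,"tz":0.172,"rx":0,"ry":0,"rz":0,"jaw":0.575}
  ]
}}

```text
time: 2.5
position: [0.6356, -0.3329, 0.0102]
tool_rot: [1.427, 2.796, -0.0]
ft_force: [0.4, 0.1, 0.1]
grip_width: 0.574
```

Run:
```python
from h import *
p,R,s=pose();print(p,yaw(R),s['time'],s['grip_width'],s['ft_force'])
ci=camera_info('wrist');im=get_image('wrist')
cv2.imwrite('pics/w3.png',im[:,:,::-1])
print(proj('wrist',[.59,-.271,.034],ci))
```

```text
[ 0.6356 -0.3329  0.0102] 125.9445571992772 2.5 0.5736879788490123 [0.4226 0.1022 0.1148]
[313.7021 144.7456]
```

View pics/w3.png

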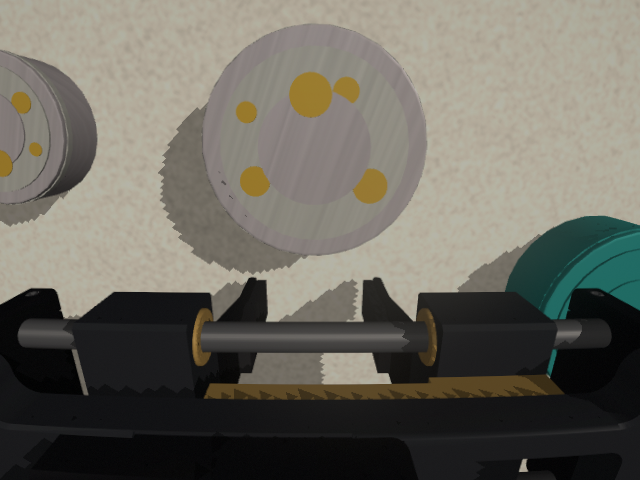

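```bash
cat > path.py <<'E'
from h import *
from scipy.interpolate import CubicSpline,PchipInterpolator
D=47e-3
pts=np.array([(-.271,.590),(-.2,.537),(-.13,.487),(-.07,.463),(-.03,.466),(.02,.495),(.062,.528),(.10,.539),(.148,.545),(.258,.559)])
cs=CubicSpline(pts[:,0],pts[:,1],bc_type=((1,-.74),(1,.126)))
ys=np.linspace(-.271,.258,2000);xs=cs(ys);s=np.r_[0,np.cumsum(np.hypot(np.diff(xs),np.diff(ys)))]
L=s[-1]
def at(l):
    y=np.interp(l,s,ys);x=cs(y);h=np.degrees(np.arctan2(1,cs(y,1)))
    return np.array([x,y]),h
def tool(l):
    c,h=at(l);a=np.radians(h);return c-D*np.array([np.cos(a),np.sin(a)]),h
def rows(ls,z=.010,p=None,R=None):
    if p is None: p,R,_=pose()
    for l in ls:
        t,h=tool(l);d,r=rel((*t,z),h,p,R);print(f"l={l:.3f} tin={at(l)[0]} h={h:.1f} tx={d[0]:.4f} ty={d[1]:.4f} tz={d[2]:.4f} rz={r[2]:.3f}")
E
python3 - <<'E'
from path import *
print(L)
rest=np.array([(.3934,-.0387),(.3965,-.0951),(.3439,-.0988),(.3412,-.0434)],np.float32)
m=dict(pot=9,rest=9,fpot=9,frest=9)
for l in np.linspace(0,L,300):
    c,h=at(l);t,_=tool(l);a=np.radians(h);f=np.array([np.cos(a),np.sin(a)]);n=np.array([-f[1],f[0]])
    pot=np.array([.561,-.048])
    m['pot']=min(m['pot'],np.hypot(*(c-pot))-.073)
    m['rest']=min(m['rest'],-cv2.pointPolygonTest(rest,tuple(map(float,c)),True)-.045)
    for i in(-.012,.012):
        for j in(-.042,.042):
            q=t+f*i+n*j
            m['fpot']=min(m['fpot'],np.hypot(*(q-pot))-.028);m['frest']=min(m['frest'],-cv2.pointPolygonTest(rest,tuple(map(float,q)),True))
print(m)
for l in np.arange(0,L,.03): print(round(l,3),*at(l))
print();rows([-0.0]+list(np.arange(.012,.1,.012)))
E
```

```text
0.5908838785608854
{'pot': np.float64(0.02072045172420646), 'rest': 0.022399084513286316, 'fpot': np.float64(0.017492768119414737), 'frest': 0.01295884421184842}
0.0 [ 0.59  -0.271] 126.50144112050633
0.03 [ 0.5721 -0.2469] 126.58002048228592
0.06 [ 0.5542 -0.2228] 126.83146537933098
0.09 [ 0.5362 -0.1989] 127.248175954652
0.12 [ 0.518 -0.175] 126.83079837426872
0.15 [ 0.5004 -0.1507] 124.62263753437784
0.18 [ 0.4843 -0.1254] 120.08845159531035
0.21 [ 0.471  -0.0986] 111.89832504361128
0.24 [ 0.463  -0.0697] 98.04192600229584
0.27 [ 0.4636 -0.0399] 79.31003453729952
0.3 [ 0.4736 -0.0117] 62.579803448959886
0.33 [0.4898 0.0135] 52.68856261411933
0.36 [0.5091 0.0365] 49.421738479536444
0.39 [0.5271 0.0604] 59.56462408939995
0.42 [0.5371 0.0885] 79.14625584042975
0.45 [0.5414 0.1182] 82.86208939004162
0.48 [0.545 0.148] 83.19040931074245
0.51 [0.5487 0.1778] 82.78446196466074
0.54 [0.5525 0.2075] 82.60541384811783
0.57 [0.5564 0.2373] 82.65237624680522

l=-0.000 tin=[ 0.59  -0.271] h=126.5 tx=0.0301 ty=-0.0003 tz=0.0005 rz=-0.010
l=0.012 tin=[ 0.5829 -0.2614] h=126.5 tx=0.0421 ty=-0.0004 tz=0.0005 rz=-0.010
l=0.024 tin=[ 0.5757 -0.2517] h=126.6 tx=0.0541 ty=-0.0005 tz=0.0005 rz=-0.010
l=0.036 tin=[ 0.5686 -0.2421] h=126.6 tx=0.0661 ty=-0.0006 tz=0.0004 rz=-0.012
l=0.048 tin=[ 0.5614 -0.2324] h=126.7 tx=0.0781 ty=-0.0006 tz=0.0004 rz=-0.013
l=0.060 tin=[ 0.5542 -0.2228] h=126.8 tx=0.0901 ty=-0.0007 tz=0.0004 rz=-0.015
l=0.072 tin=[ 0.547  -0.2132] h=127.0 tx=0.1021 ty=-0.0008 tz=0.0003 rz=-0.018
l=0.084 tin=[ 0.5398 -0.2037] h=127.2 tx=0.1141 ty=-0.0009 tz=0.0003 rz=-0.021
l=0.096 tin=[ 0.5325 -0.1941] h=127.3 tx=0.1261 ty=-0.0010 tz=0.0003 rz=-0.023
```

Request:
{"method": "carry_out", "body": {
  "commands": [
    {"tx":0.015,"ty":0,"tz":0,"rx":0,"ry":0,"rz":-0.01,"jaw":0.575},
    {"tx":0.024,"ty":0,"tz":0,"rx":0,"ry":0,"rz":-0.01,"jaw":0.575},
    {"tx":0.03,"ty":0,"tz":0,"rx":0,"ry":0,"rz":-0.01,"jaw":0.575},
    {"tx":0.036,"ty":0,"tz":0,"rx":0,"ry":0,"rz":-0.01,"jaw":0.575},
    {"tx":0.042,"ty":0,"tz":0,"rx":0,"ry":0,"rz":-0.01,"jaw":0.575},
    {"tx":0.05,"ty":0,"tz":0,"rx":0,"ry":0,"rz":-0.01,"jaw":0.575},
    {"tx":0.058,"ty":0,"tz":0,"rx":0,"ry":0,"rz":-0.01,"jaw":0.575},
    {"tx":0.066,"ty":0,"tz":0,"rx":0,"ry":0,"rz":-0.01,"jaw":0.575}
  ]
}}

```text
time: 3.55
position: [0.5967, -0.2801, 0.0097]
tool_rot: [1.412, 2.803, -0.001]
ft_force: [3.6, -4.0, 3.5]
grip_width: 0.577
```

```bash
cat > see.py <<'E'
from path import *
import sys
def look(n):
    p,R,s=pose();ci=camera_info('wrist');im=get_image('wrist')
    cv2.imwrite(f'pics/{n}.png',im[:,:,::-1])
    t=get_image('top');cv2.imwrite(f'pics/{n}t.png',t[:,:,::-1])
    print(p,'yaw',yaw(R),'t',s['time'],'g',s['grip_width'],'F tool',R.inv().apply(s['ft_force']),'q7',s['joint_positions'][6])
    return p,R,s,ci,im
E
python3 - <<'E'
from see import *
p,R,s,ci,im=look('w4')
a=yaw(R);c=p[:2]+D*R.as_matrix()[:2,0];print('pred tin',c,proj('wrist',[*c,.034],ci))
E
```

```text
[ 0.5967 -0.2801  0.0097] yaw 126.51815884245244 t 3.55 g 0.5771202052356601 F tool [-5.3846  0.4683 -3.4659] q7 0.8291605752151555
pred tin [ 0.5687 -0.2423] [315.0612 218.8981]
```

View pics/w4.png

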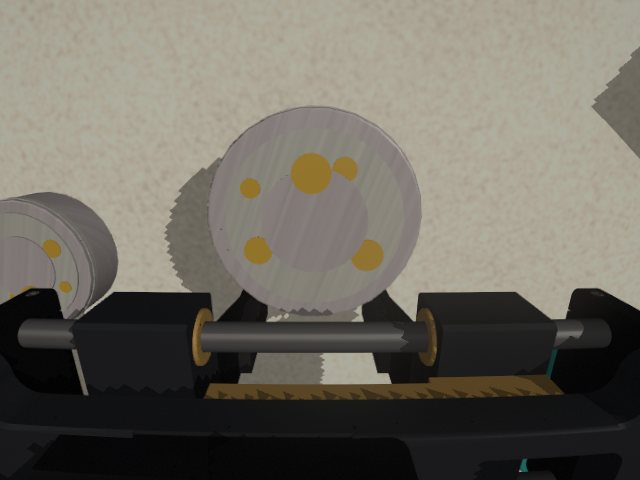

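```bash
sed -i 's/^D=.*/D=50e-3/' path.py
python3 - <<'E'
from path import *
rows(np.r_[np.arange(.050,.16,.012),.168,.177])
E
```

```text
l=0.050 tin=[ 0.5602 -0.2308] h=126.7 tx=0.0097 ty=0.0000 tz=-0.0007 rz=-0.003
l=0.062 tin=[ 0.553  -0.2212] h=126.9 tx=0.0217 ty=0.0001 tz=-0.0007 rz=-0.005
l=0.074 tin=[ 0.5458 -0.2116] h=127.0 tx=0.0337 ty=0.0001 tz=-0.0007 rz=-0.007
l=0.086 tin=[ 0.5386 -0.2021] h=127.2 tx=0.0457 ty=0.0002 tz=-0.0008 rz=-0.011
l=0.098 tin=[ 0.5313 -0.1925] h=127.3 tx=0.0577 ty=0.0001 tz=-0.0008 rz=-0.013
l=0.110 tin=[ 0.524 -0.183] h=127.2 tx=0.0697 ty=-0.0001 tz=-0.0008 rz=-0.010
l=0.122 tin=[ 0.5168 -0.1734] h=126.7 tx=0.0817 ty=-0.0006 tz=-0.0008 rz=-0.003
l=0.134 tin=[ 0.5097 -0.1637] h=126.0 tx=0.0937 ty=-0.0011 tz=-0.0008 rz=0.009
l=0.146 tin=[ 0.5027 -0.154 ] h=125.0 tx=0.1057 ty=-0.0018 tz=-0.0008 rz=0.027
l=0.158 tin=[ 0.4959 -0.1441] h=123.7 tx=0.1178 ty=-0.0025 tz=-0.0008 rz=0.051
l=0.168 tin=[ 0.4905 -0.1357] h=122.2 tx=0.1278 ty=-0.0032 tz=-0.0008 rz=0.076
l=0.177 tin=[ 0.4858 -0.128 ] h=120.7 tx=0.1369 ty=-0.0037 tz=-0.0008 rz=0.103
```

Request:
{"method": "carry_out", "body": {
  "commands": [
    {"tx":0.01,"ty":0,"tz":-0.001,"rx":0,"ry":0,"rz":-0.003,"jaw":0.575},
    {"tx":0.022,"ty":0,"tz":-0.001,"rx":0,"ry":0,"rz":-0.005,"jaw":0.575},
    {"tx":0.034,"ty":0,"tz":-0.001,"rx":0,"ry":0,"rz":-0.007,"jaw":0.575},
    {"tx":0.046,"ty":0,"tz":-0.001,"rx":0,"ry":0,"rz":-0.01,"jaw":0.575},
    {"tx":0.058,"ty":0,"tz":-0.001,"rx":0,"ry":0,"rz":-0.012,"jaw":0.575},
    {"tx":0.07,"ty":0,"tz":-0.001,"rx":0,"ry":0,"rz":-0.01,"jaw":0.575},
    {"tx":0.082,"ty":-0.0005,"tz":-0.001,"rx":0,"ry":0,"rz":-0.003,"jaw":0.575},
    {"tx":0.094,"ty":-0.001,"tz":-0.001,"rx":0,"ry":0,"rz":0.009,"jaw":0.575},
    {"tx":0.106,"ty":-0.002,"tz":-0.001,"rx":0,"ry":0,"rz":0.027,"jaw":0.575},
    {"tx":0.118,"ty":-0.0025,"tz":-0.001,"rx":0,"ry":0,"rz":0.051,"jaw":0.575},
    {"tx":0.128,"ty":-0.003,"tz":-0.001,"rx":0,"ry":0,"rz":0.076,"jaw":0.575},
    {"tx":0.137,"ty":-0.0035,"tz":-0.001,"rx":0,"ry":0,"rz":0.103,"jaw":0.575}
  ]
}}

```text
time: 5.15
position: [0.5108, -0.1704, 0.0095]
tool_rot: [-1.557, -2.728, 0.0]
ft_force: [0.7, -2.2, -2.1]
grip_width: 0.575
```

Run:
```python
from see import *
p,R,s,ci,im=look('w5')
c=p[:2]+D*R.as_matrix()[:2,0];print('pred tin',c,proj('wrist',[*c,.034],ci))
rows(np.r_[np.arange(.187,.30,.010)])
```

```text
[ 0.5108 -0.1704  0.0095] yaw 120.55583743516237 t 5.15 g 0.5747022244343034 F tool [-2.2755 -0.5382  2.0728] q7 0.632212733890972
pred tin [ 0.4854 -0.1274] [314.9316 211.5917]
l=0.187 tin=[ 0.4809 -0.1193] h=118.6 tx=0.0085 ty=-0.0016 tz=-0.0005 rz=0.036
l=0.197 tin=[ 0.4763 -0.1104] h=116.0 tx=0.0186 ty=-0.0033 tz=-0.0005 rz=0.081
l=0.207 tin=[ 0.4721 -0.1013] h=112.9 tx=0.0288 ty=-0.0049 tz=-0.0005 rz=0.135
l=0.217 tin=[ 0.4685 -0.092 ] h=109.2 tx=0.0392 ty=-0.0064 tz=-0.0005 rz=0.199
l=0.227 tin=[ 0.4656 -0.0824] h=104.9 tx=0.0499 ty=-0.0078 tz=-0.0005 rz=0.276
l=0.237 tin=[ 0.4634 -0.0727] h=99.7 tx=0.0608 ty=-0.0089 tz=-0.0004 rz=0.365
l=0.247 tin=[ 0.4622 -0.0628] h=93.9 tx=0.0720 ty=-0.0095 tz=-0.0004 rz=0.467
l=0.257 tin=[ 0.4621 -0.0528] h=87.7 tx=0.0833 ty=-0.0092 tz=-0.0004 rz=0.576
l=0.267 tin=[ 0.463  -0.0428] h=81.2 tx=0.0947 ty=-0.0079 tz=-0.0004 rz=0.688
l=0.277 tin=[ 0.4651 -0.033 ] h=74.9 tx=0.1058 ty=-0.0052 tz=-0.0004 rz=0.799
l=0.287 tin=[ 0.4682 -0.0235] h=68.9 tx=0.1163 ty=-0.0011 tz=-0.0004 rz=0.903
l=0.297 tin=[ 0.4723 -0.0144] h=63.9 tx=0.1257 ty=0.0045 tz=-0.0004 rz=0.990
```

View pics/w5.png

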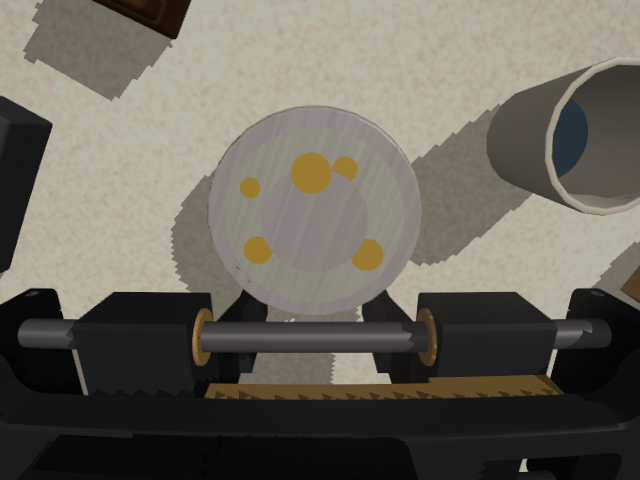

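View pics/w5t.png

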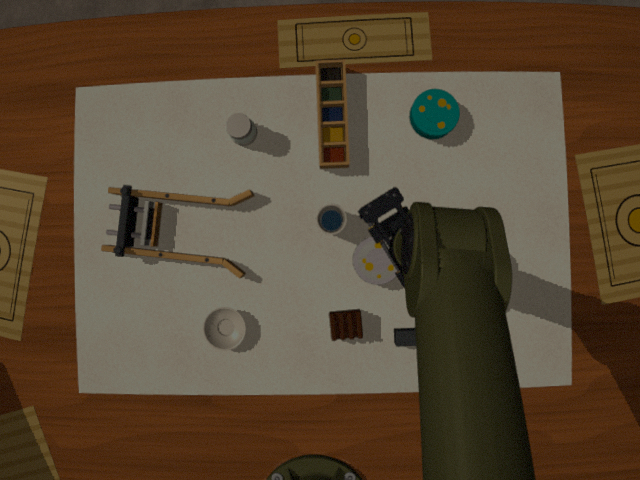

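Request:
{"method": "carry_out", "body": {
  "commands": [
    {"tx":0.0085,"ty":-0.0015,"tz":-0.0005,"rx":0,"ry":0,"rz":0.036,"jaw":0.575},
    {"tx":0.0185,"ty":-0.0033,"tz":-0.0005,"rx":0,"ry":0,"rz":0.081,"jaw":0.575},
    {"tx":0.029,"ty":-0.005,"tz":-0.0005,"rx":0,"ry":0,"rz":0.135,"jaw":0.575},
    {"tx":0.039,"ty":-0.0065,"tz":-0.0005,"rx":0,"ry":0,"rz":0.2,"jaw":0.575},
    {"tx":0.05,"ty":-0.008,"tz":-0.0005,"rx":0,"ry":0,"rz":0.276,"jaw":0.575},
    {"tx":0.061,"ty":-0.009,"tz":-0.0005,"rx":0,"ry":0,"rz":0.365,"jaw":0.575},
    {"tx":0.072,"ty":-0.0095,"tz":-0.0005,"rx":0,"ry":0,"rz":0.467,"jaw":0.575},
    {"tx":0.083,"ty":-0.009,"tz":-0.0005,"rx":0,"ry":0,"rz":0.576,"jaw":0.575}
  ]
}}

```text
time: 6.25
position: [0.461, -0.1045, 0.0101]
tool_rot: [2.271, 2.171, -0.001]
ft_force: [0.0, -2.2, -0.6]
grip_width: 0.571
```

Run:
```python
from see import *
p,R,s,ci,im=look('w6')
c=p[:2]+D*R.as_matrix()[:2,0];print('pred tin',c,proj('wrist',[*c,.034],ci))
rows(np.r_[np.arange(.267,.38,.010)])
```

```text
[ 0.461  -0.1045  0.0101] yaw 87.4217485187695 t 6.25 g 0.5709111052567065 F tool [-2.186   0.1035  0.5673] q7 0.012721765444968018
pred tin [ 0.4632 -0.0546] [314.4688 211.064 ]
l=0.267 tin=[ 0.463  -0.0428] h=81.2 tx=0.0109 ty=-0.0060 tz=0.0002 rz=0.113
l=0.277 tin=[ 0.4651 -0.033 ] h=74.9 tx=0.0217 ty=-0.0098 tz=0.0002 rz=0.224
l=0.287 tin=[ 0.4682 -0.0235] h=68.9 tx=0.0327 ty=-0.0120 tz=0.0002 rz=0.328
l=0.297 tin=[ 0.4723 -0.0144] h=63.9 tx=0.0436 ty=-0.0125 tz=0.0002 rz=0.415
l=0.307 tin=[ 0.477  -0.0056] h=59.8 tx=0.0542 ty=-0.0114 tz=0.0002 rz=0.488
l=0.317 tin=[0.4823 0.0029] h=56.3 tx=0.0643 ty=-0.0090 tz=0.0002 rz=0.548
l=0.327 tin=[0.488  0.0111] h=53.5 tx=0.0741 ty=-0.0057 tz=0.0002 rz=0.598
l=0.337 tin=[0.4942 0.019 ] h=51.1 tx=0.0834 ty=-0.0016 tz=0.0002 rz=0.639
l=0.347 tin=[0.5006 0.0267] h=49.5 tx=0.0922 ty=0.0034 tz=0.0002 rz=0.667
l=0.357 tin=[0.5071 0.0342] h=49.2 tx=0.1002 ty=0.0095 tz=0.0002 rz=0.671
l=0.367 tin=[0.5136 0.0419] h=50.3 tx=0.1075 ty=0.0164 tz=0.0002 rz=0.653
l=0.377 tin=[0.5198 0.0497] h=52.9 tx=0.1142 ty=0.0241 tz=0.0002 rz=0.607
```

View pics/w6.png

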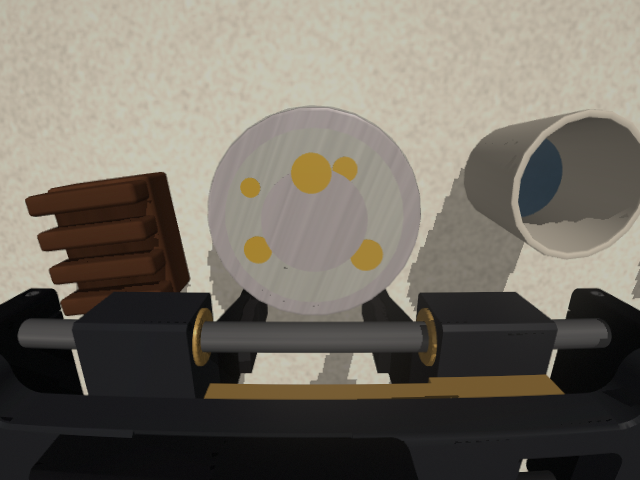

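View pics/w6t.png

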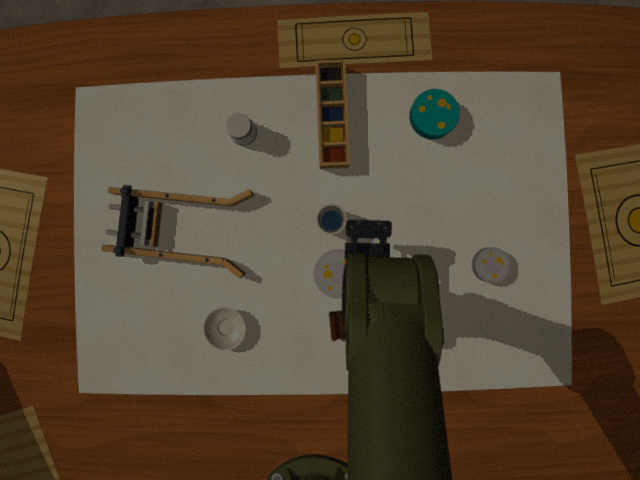

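The tin sits mid-gap, at (314,211), with clear space to the rest on the left and the pot on the right. Continuing.

Request:
{"method": "carry_out", "body": {
  "commands": [
    {"tx":0.011,"ty":-0.0055,"tz":0,"rx":0,"ry":0,"rz":0.105,"jaw":0.575},
    {"tx":0.022,"ty":-0.0098,"tz":0,"rx":0,"ry":0,"rz":0.22,"jaw":0.575},
    {"tx":0.033,"ty":-0.012,"tz":0,"rx":0,"ry":0,"rz":0.325,"jaw":0.575},
    {"tx":0.0435,"ty":-0.0125,"tz":0,"rx":0,"ry":0,"rz":0.415,"jaw":0.575},
    {"tx":0.054,"ty":-0.0115,"tz":0,"rx":0,"ry":0,"rz":0.488,"jaw":0.575},
    {"tx":0.0645,"ty":-0.009,"tz":0,"rx":0,"ry":0,"rz":0.548,"jaw":0.575},
    {"tx":0.074,"ty":-0.0057,"tz":0,"rx":0,"ry":0,"rz":0.598,"jaw":0.575},
    {"tx":0.0835,"ty":-0.0016,"tz":0,"rx":0,"ry":0,"rz":0.64,"jaw":0.575},
    {"tx":0.092,"ty":0.0034,"tz":0,"rx":0,"ry":0,"rz":0.667,"jaw":0.575},
    {"tx":0.1,"ty":0.0095,"tz":0,"rx":0,"ry":0,"rz":0.671,"jaw":0.575}
  ]
}}

```text
time: 7.6
position: [0.4739, -0.0061, 0.01]
tool_rot: [2.855, 1.309, -0.006]
ft_force: [-4.0, -4.9, 4.1]
grip_width: 0.572
```

Run:
```python
from see import *
p,R,s,ci,im=look('w7')
c=p[:2]+D*R.as_matrix()[:2,0];print('pred tin',c,proj('wrist',[*c,.034],ci))
rows(np.r_[np.arange(.367,.48,.010)])
```

```text
[ 0.4739 -0.0061  0.01  ] yaw 49.27296596621812 t 7.6 g 0.5722763483976142 F tool [-6.3375  0.1497 -4.0642] q7 -0.8670210798206
pred tin [0.5065 0.0318] [313.8279 211.3383]
l=0.367 tin=[0.5136 0.0419] h=50.3 tx=0.0102 ty=-0.0002 tz=0.0001 rz=-0.017
l=0.377 tin=[0.5198 0.0497] h=52.9 tx=0.0202 ty=0.0017 tz=0.0001 rz=-0.062
l=0.387 tin=[0.5255 0.0579] h=57.6 tx=0.0306 ty=0.0047 tz=0.0001 rz=-0.144
l=0.397 tin=[0.5304 0.0666] h=64.9 tx=0.0417 ty=0.0090 tz=0.0001 rz=-0.272
l=0.407 tin=[0.534  0.0759] h=72.2 tx=0.0532 ty=0.0116 tz=0.0001 rz=-0.399
l=0.417 tin=[0.5365 0.0856] h=77.9 tx=0.0644 ty=0.0117 tz=0.0000 rz=-0.498
l=0.427 tin=[0.5383 0.0954] h=81.2 tx=0.0745 ty=0.0092 tz=0.0000 rz=-0.556
l=0.437 tin=[0.5397 0.1053] h=82.2 tx=0.0834 ty=0.0045 tz=0.0000 rz=-0.573
l=0.447 tin=[0.5411 0.1152] h=82.7 tx=0.0920 ty=-0.0005 tz=0.0000 rz=-0.583
l=0.457 tin=[0.5423 0.1252] h=83.1 tx=0.1005 ty=-0.0058 tz=0.0000 rz=-0.589
l=0.467 tin=[0.5435 0.1351] h=83.3 tx=0.1089 ty=-0.0112 tz=0.0000 rz=-0.592
l=0.477 tin=[0.5446 0.145 ] h=83.2 tx=0.1172 ty=-0.0168 tz=0.0000 rz=-0.591
```

View pics/w7.png

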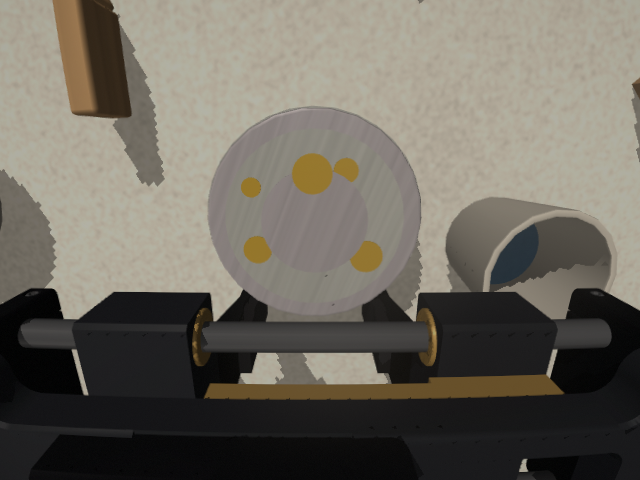

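Request:
{"method": "carry_out", "body": {
  "commands": [
    {"tx":0.01,"ty":0,"tz":0,"rx":0,"ry":0,"rz":-0.017,"jaw":0.575},
    {"tx":0.02,"ty":0.0017,"tz":0,"rx":0,"ry":0,"rz":-0.062,"jaw":0.575},
    {"tx":0.0305,"ty":0.0047,"tz":0,"rx":0,"ry":0,"rz":-0.144,"jaw":0.575},
    {"tx":0.036,"ty":0.007,"tz":0,"rx":0,"ry":0,"rz":-0.208,"jaw":0.575},
    {"tx":0.0417,"ty":0.009,"tz":0,"rx":0,"ry":0,"rz":-0.272,"jaw":0.575},
    {"tx":0.0475,"ty":0.0105,"tz":0,"rx":0,"ry":0,"rz":-0.335,"jaw":0.575},
    {"tx":0.053,"ty":0.0116,"tz":0,"rx":0,"ry":0,"rz":-0.399,"jaw":0.575},
    {"tx":0.0645,"ty":0.0117,"tz":0,"rx":0,"ry":0,"rz":-0.498,"jaw":0.575},
    {"tx":0.0745,"ty":0.0092,"tz":0,"rx":0,"ry":0,"rz":-0.556,"jaw":0.575},
    {"tx":0.0745,"ty":0.0092,"tz":0,"rx":0,"ry":0,"rz":-0.556,"jaw":0.575}
  ]
}}

```text
time: 8.95
position: [0.5313, 0.0474, 0.0101]
tool_rot: [-2.386, -2.043, -0.003]
ft_force: [-0.5, -0.6, -1.0]
grip_width: 0.577
```

Run:
```python
from see import *
p,R,s,ci,im=look('w8')
c=p[:2]+D*R.as_matrix()[:2,0];print('pred tin',c,proj('wrist',[*c,.034],ci))
rows(np.r_[np.arange(.437,.53,.010)])
```

```text
[0.5313 0.0474 0.0101] yaw 81.14627439119201 t 8.95 g 0.5766018902410928 F tool [-0.6331 -0.3813  1.0321] q7 -0.48187274502049676
pred tin [0.539  0.0968] [314.5243 210.8582]
l=0.437 tin=[0.5397 0.1053] h=82.2 tx=0.0092 ty=0.0009 tz=0.0000 rz=-0.020
l=0.447 tin=[0.5411 0.1152] h=82.7 tx=0.0192 ty=0.0011 tz=0.0000 rz=-0.029
l=0.457 tin=[0.5423 0.1252] h=83.1 tx=0.0292 ty=0.0011 tz=0.0001 rz=-0.035
l=0.467 tin=[0.5435 0.1351] h=83.3 tx=0.0392 ty=0.0009 tz=0.0001 rz=-0.038
l=0.477 tin=[0.5446 0.145 ] h=83.2 tx=0.0492 ty=0.0005 tz=0.0001 rz=-0.038
l=0.487 tin=[0.5458 0.155 ] h=83.1 tx=0.0591 ty=-0.0000 tz=0.0001 rz=-0.035
l=0.497 tin=[0.5471 0.1649] h=82.9 tx=0.0691 ty=-0.0005 tz=0.0001 rz=-0.032
l=0.507 tin=[0.5483 0.1748] h=82.8 tx=0.0791 ty=-0.0009 tz=0.0001 rz=-0.030
l=0.517 tin=[0.5496 0.1847] h=82.7 tx=0.0891 ty=-0.0013 tz=0.0001 rz=-0.029
l=0.527 tin=[0.5508 0.1946] h=82.7 tx=0.0991 ty=-0.0016 tz=0.0001 rz=-0.028
```

View pics/w8.png

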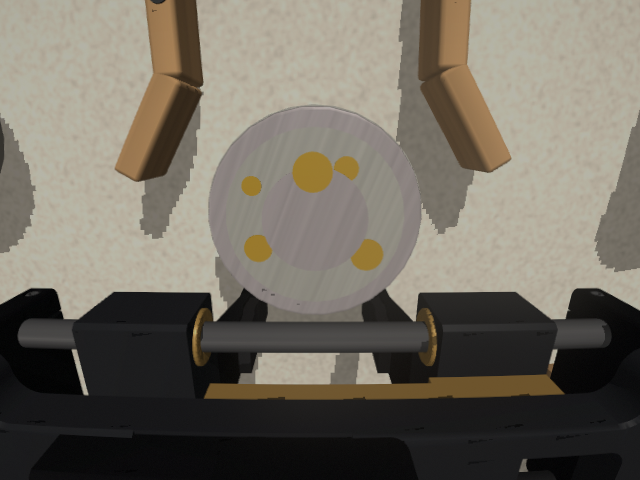

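View pics/w8t.png

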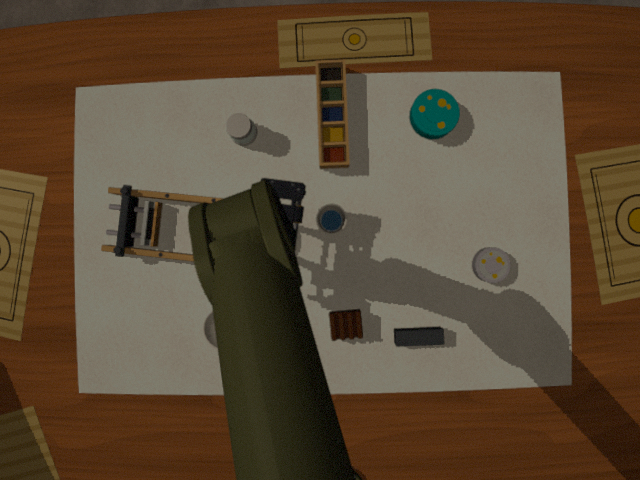

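Run:
```python
from h import *
im=cv2.imread('pics/w8.png')
cv2.imwrite('pics/crop8.png',cv2.resize(im[0:190,100:530],None,fx=1.86,fy=1.86,interpolation=cv2.INTER_CUBIC))
```

```text
(no output)
```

View pics/crop8.png

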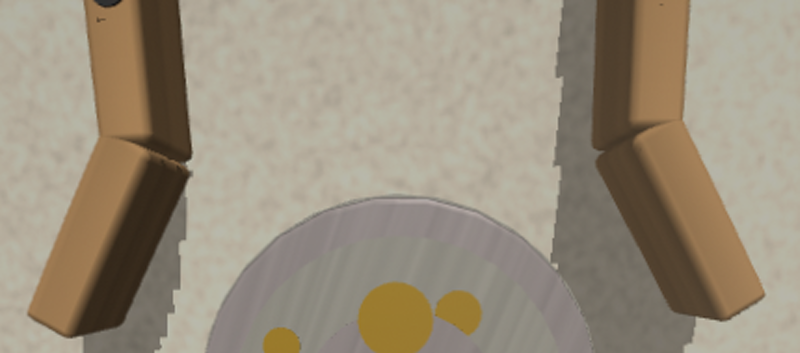

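Run:
```python
from see import *
p,R,s=pose();ci=camera_info('wrist')
f=lambda x,y,z:plane('wrist',(100+x/1.86,y/1.86),z,ci)
lt,lt0,rt,rt0=f(152,135,.03),f(137,0,.03),f(633,123,.03),f(637,0,.03)
lb,rb=f(190,158,0),f(595,150,0)
print(lt,rt,(lt+rt)/2,np.linalg.norm(lt-rt));print(lb,rb,(lb+rb)/2,np.linalg.norm(lb-rb))
for a,b in((lt,lt0),(rt,rt0)): d=b-a;print(np.degrees(np.arctan2(d[1],d[0])))
```

```text
[0.4956 0.1581 0.03  ] [0.5956 0.1447 0.03  ] [0.5456 0.1514 0.03  ] 0.10089025920652375
[0.4941 0.1581 0.    ] [0.5965 0.1439 0.    ] [0.5453 0.151  0.    ] 0.10336075583488698
83.30488669024892
83.41679865608009
```

Request:
{"method": "carry_out", "body": {
  "commands": [
    {"tx":0.009,"ty":0.0008,"tz":0,"rx":0,"ry":0,"rz":-0.02,"jaw":0.575},
    {"tx":0.019,"ty":0.001,"tz":0,"rx":0,"ry":0,"rz":-0.029,"jaw":0.575},
    {"tx":0.029,"ty":0.001,"tz":0,"rx":0,"ry":0,"rz":-0.034,"jaw":0.575},
    {"tx":0.039,"ty":0.0008,"tz":0,"rx":0,"ry":0,"rz":-0.034,"jaw":0.575},
    {"tx":0.049,"ty":0.0004,"tz":0,"rx":0,"ry":0,"rz":-0.034,"jaw":0.575},
    {"tx":0.059,"ty":0,"tz":0,"rx":0,"ry":0,"rz":-0.034,"jaw":0.575},
    {"tx":0.069,"ty":-0.0004,"tz":0,"rx":0,"ry":0,"rz":-0.034,"jaw":0.575},
    {"tx":0.079,"ty":-0.0008,"tz":0,"rx":0,"ry":0,"rz":-0.034,"jaw":0.575},
    {"tx":0.089,"ty":-0.0012,"tz":0,"rx":0,"ry":0,"rz":-0.034,"jaw":0.575},
    {"tx":0.097,"ty":-0.0015,"tz":0,"rx":0,"ry":0,"rz":-0.034,"jaw":0.575}
  ]
}}

```text
time: 10.3
position: [0.5441, 0.1427, 0.01]
tool_rot: [-2.352, -2.082, 0.0]
ft_force: [-0.4, -3.9, -0.8]
grip_width: 0.573
```

Run:
```python
from see import *
p,R,s,ci,im=look('w9')
c=p[:2]+D*R.as_matrix()[:2,0];print('pred tin',c,proj('wrist',[*c,.034],ci))
```

```text
[0.5441 0.1427 0.01  ] yaw 83.034488582191 t 10.3 g 0.5732944789535636 F tool [-3.9673  0.066   0.8328] q7 -0.6476548148312451
pred tin [0.5502 0.1923] [314.3662 211.0094]
```

View pics/w9.png

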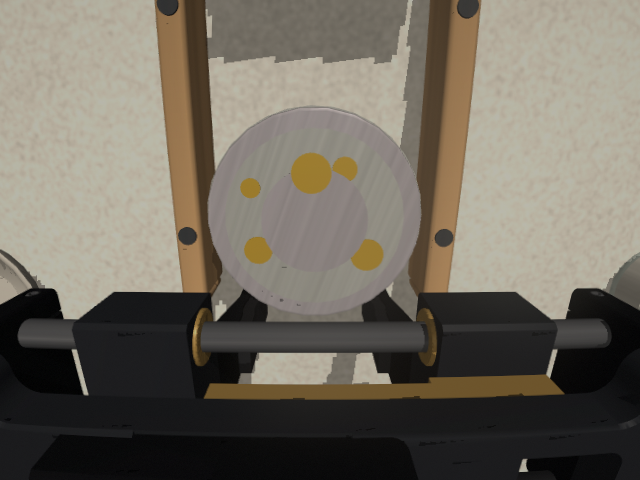

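The tin is inside the bay, roughly centred between the rails, and moving freely. The friction baseline is about 2–4 N. The pad should be about 50 mm further on.

Request:
{"method": "carry_out", "body": {
  "commands": [
    {"tx":0.006,"ty":0,"tz":0,"rx":0,"ry":0,"rz":0,"jaw":0.575},
    {"tx":0.012,"ty":0,"tz":0,"rx":0,"ry":0,"rz":0,"jaw":0.575},
    {"tx":0.018,"ty":0,"tz":0,"rx":0,"ry":0,"rz":0,"jaw":0.575},
    {"tx":0.024,"ty":0,"tz":0,"rx":0,"ry":0,"rz":0,"jaw":0.575},
    {"tx":0.03,"ty":0,"tz":0,"rx":0,"ry":0,"rz":0,"jaw":0.575},
    {"tx":0.035,"ty":0,"tz":0,"rx":0,"ry":0,"rz":0,"jaw":0.575},
    {"tx":0.038,"ty":0,"tz":0,"rx":0,"ry":0,"rz":0,"jaw":0.575},
    {"tx":0.04,"ty":0,"tz":0,"rx":0,"ry":0,"rz":0,"jaw":0.575}
  ]
}}

```text
time: 11.4
position: [0.549, 0.1815, 0.01]
tool_rot: [2.353, 2.082, -0.001]
ft_force: [-0.3, -3.8, 2.9]
grip_width: 0.574
```

Run:
```python
from see import *
p,R,s,ci,im=look('w10')
c=p[:2]+D*R.as_matrix()[:2,0];print('pred tin',c,proj('wrist',[*c,.034],ci))
```

```text
[0.549  0.1815 0.01  ] yaw 83.0103961668359 t 11.4 g 0.5735535633936534 F tool [-3.8188  0.1697 -2.8669] q7 -0.7214074893100513
pred tin [0.5551 0.2311] [314.4396 211.0947]
```

View pics/w10.png

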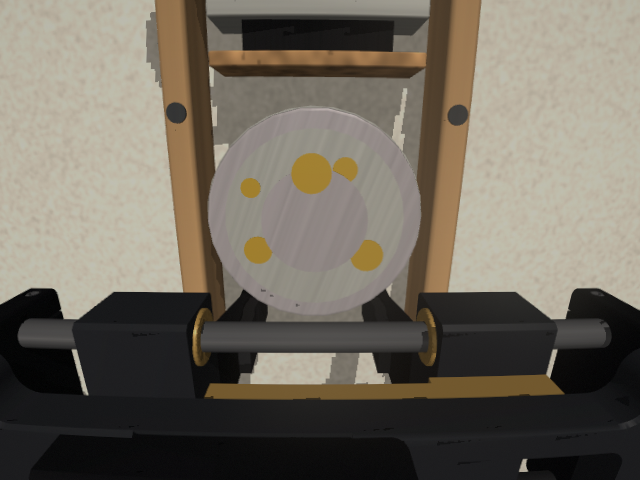

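View pics/w10t.png

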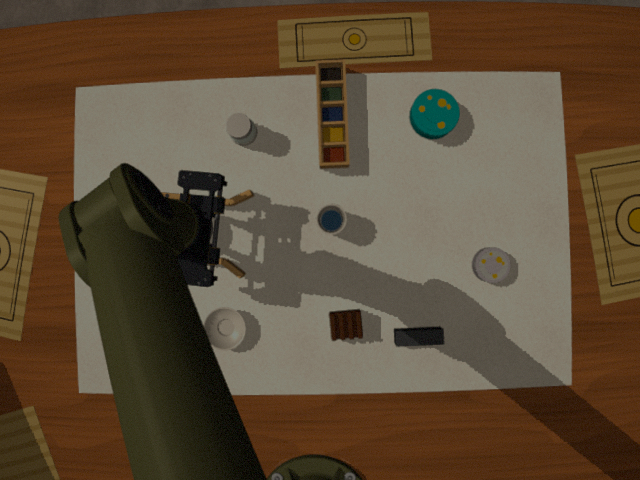

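Run:
```python
from see import *
p,R,s=pose();ci=camera_info('wrist')
for v,z in((66,.024),(66,.027),(76,.003),(76,0)):
    q=plane('wrist',(317,v),z,ci);print(v,z,R.inv().apply(q-p)[0])
q=plane('wrist',(314,107),.034,ci);print('tin front',R.inv().apply(q-p)[0])
```

```text
66 0.024 0.10741278363937239
66 0.027 0.10683241892578327
76 0.003 0.1071784212669542
76 0 0.10768299835667759
tin front 0.09082475396025258
```

Request:
{"method": "carry_out", "body": {
  "commands": [
    {"tx":0.002,"ty":0,"tz":0,"rx":0,"ry":0,"rz":0,"jaw":0.575},
    {"tx":0.004,"ty":0,"tz":0,"rx":0,"ry":0,"rz":0,"jaw":0.575},
    {"tx":0.006,"ty":0,"tz":0,"rx":0,"ry":0,"rz":0,"jaw":0.575},
    {"tx":0.008,"ty":0,"tz":0,"rx":0,"ry":0,"rz":0,"jaw":0.575},
    {"tx":0.009,"ty":0,"tz":0,"rx":0,"ry":0,"rz":0,"jaw":0.575},
    {"tx":0.01,"ty":0,"tz":0,"rx":0,"ry":0,"rz":0,"jaw":0.575}
  ]
}}

```text
time: 12.25
position: [0.5503, 0.1914, 0.01]
tool_rot: [2.353, 2.082, -0.0]
ft_force: [-0.2, -4.9, 3.2]
grip_width: 0.577
```

Request:
{"method": "carry_out", "body": {
  "commands": [
    {"tx":0.0005,"ty":0,"tz":0,"rx":0,"ry":0,"rz":0,"jaw":0.575},
    {"tx":0.001,"ty":0,"tz":0,"rx":0,"ry":0,"rz":0,"jaw":0.575}
  ]
}}

```text
time: 12.5
position: [0.5504, 0.1923, 0.01]
tool_rot: [2.353, 2.082, -0.0]
ft_force: [-0.2, -4.9, 2.2]
grip_width: 0.575
```

Request:
{"method": "carry_out", "body": {
  "commands": [
    {"tx":0.0005,"ty":0,"tz":0,"rx":0,"ry":0,"rz":0,"jaw":0.575},
    {"tx":0.001,"ty":0,"tz":0,"rx":0,"ry":0,"rz":0,"jaw":0.575}
  ]
}}

```text
time: 12.75
position: [0.5505, 0.1934, 0.01]
tool_rot: [2.353, 2.082, -0.0]
ft_force: [0.1, -5.3, 3.2]
grip_width: 0.573
```

Request:
{"method": "carry_out", "body": {
  "commands": [
    {"tx":0.0005,"ty":0,"tz":0,"rx":0,"ry":0,"rz":0,"jaw":0.575},
    {"tx":0.001,"ty":0,"tz":0,"rx":0,"ry":0,"rz":0,"jaw":0.575}
  ]
}}

```text
time: 13.0
position: [0.5506, 0.1944, 0.01]
tool_rot: [2.353, 2.082, -0.0]
ft_force: [-0.8, -4.5, 2.9]
grip_width: 0.575
```

Request:
{"method": "carry_out", "body": {
  "commands": [
    {"tx":0.0005,"ty":0,"tz":0,"rx":0,"ry":0,"rz":0,"jaw":0.575},
    {"tx":0.001,"ty":0,"tz":0,"rx":0,"ry":0,"rz":0,"jaw":0.575}
  ]
}}

```text
time: 13.25
position: [0.5508, 0.1954, 0.01]
tool_rot: [2.353, 2.082, -0.0]
ft_force: [-0.8, -5.2, 2.4]
grip_width: 0.571
```

Request:
{"method": "carry_out", "body": {
  "commands": [
    {"tx":0.0005,"ty":0,"tz":0,"rx":0,"ry":0,"rz":0,"jaw":0.575},
    {"tx":0.001,"ty":0,"tz":0,"rx":0,"ry":0,"rz":0,"jaw":0.575}
  ]
}}

```text
time: 13.5
position: [0.5509, 0.1964, 0.01]
tool_rot: [2.353, 2.082, -0.0]
ft_force: [-0.8, -3.8, 3.2]
grip_width: 0.573
```

Request:
{"method": "carry_out", "body": {
  "commands": [
    {"tx":0.0005,"ty":0,"tz":0,"rx":0,"ry":0,"rz":0,"jaw":0.575},
    {"tx":0.001,"ty":0,"tz":0,"rx":0,"ry":0,"rz":0,"jaw":0.575}
  ]
}}

```text
time: 13.75
position: [0.551, 0.1971, 0.01]
tool_rot: [2.353, 2.082, -0.001]
ft_force: [-0.3, -5.6, 3.4]
grip_width: 0.574
```

Request:
{"method": "carry_out", "body": {
  "commands": [
    {"tx":0.0005,"ty":0,"tz":0,"rx":0,"ry":0,"rz":0,"jaw":0.575},
    {"tx":0.001,"ty":0,"tz":0,"rx":0,"ry":0,"rz":0,"jaw":0.575}
  ]
}}

```text
time: 14.0
position: [0.551, 0.1974, 0.01]
tool_rot: [2.352, 2.081, -0.002]
ft_force: [-1.9, -6.3, 4.3]
grip_width: 0.576
```

Request:
{"method": "carry_out", "body": {
  "commands": [
    {"tx":0.0005,"ty":0,"tz":0,"rx":0,"ry":0,"rz":0,"jaw":0.575},
    {"tx":0.001,"ty":0,"tz":0,"rx":0,"ry":0,"rz":0,"jaw":0.575}
  ]
}}

```text
time: 14.25
position: [0.551, 0.1977, 0.0099]
tool_rot: [2.352, 2.08, -0.004]
ft_force: [-0.8, -7.6, 5.3]
grip_width: 0.578
```

Request:
{"method": "carry_out", "body": {
  "commands": [
    {"tx":0.0005,"ty":0,"tz":0,"rx":0,"ry":0,"rz":0,"jaw":0.575},
    {"tx":0.001,"ty":0,"tz":0,"rx":0,"ry":0,"rz":0,"jaw":0.575}
  ]
}}

```text
time: 14.5
position: [0.5511, 0.1979, 0.0099]
tool_rot: [2.352, 2.079, -0.006]
ft_force: [-1.9, -9.9, 5.7]
grip_width: 0.571
```

Run:
```python
from see import *
p,R,s,ci,im=look('w11')
```

```text
[0.5511 0.1979 0.0099] yaw 82.95269573240748 t 14.5 g 0.5708155730802583 F tool [-10.0289  -0.6358  -5.6787] q7 -0.7547994860920939
```

View pics/w11.png

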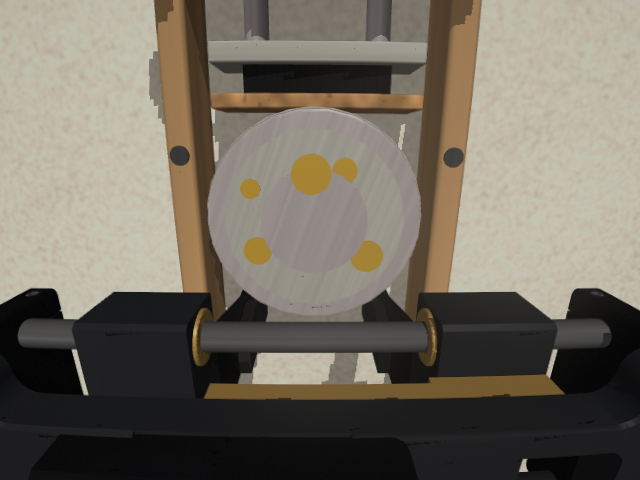

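Request:
{"method": "carry_out", "body": {
  "commands": [
    {"tx":0.0005,"ty":0,"tz":0,"rx":0,"ry":0,"rz":0,"jaw":0.575},
    {"tx":0.001,"ty":0,"tz":0,"rx":0,"ry":0,"rz":0,"jaw":0.575}
  ]
}}

```text
time: 14.85
position: [0.5512, 0.1982, 0.0099]
tool_rot: [2.352, 2.079, -0.007]
ft_force: [-2.1, -10.4, 7.2]
grip_width: 0.574
```

Request:
{"method": "carry_out", "body": {
  "commands": [
    {"tx":0.0005,"ty":0,"tz":0,"rx":0,"ry":0,"rz":0,"jaw":0.575},
    {"tx":0.001,"ty":0,"tz":0,"rx":0,"ry":0,"rz":0,"jaw":0.575}
  ]
}}

```text
time: 15.1
position: [0.5512, 0.1984, 0.0099]
tool_rot: [2.352, 2.078, -0.009]
ft_force: [-3.7, -11.5, 7.4]
grip_width: 0.575
```

Request:
{"method": "carry_out", "body": {
  "commands": [
    {"tx":0.0005,"ty":0,"tz":0,"rx":0,"ry":0,"rz":0,"jaw":0.575},
    {"tx":0.001,"ty":0,"tz":0,"rx":0,"ry":0,"rz":0,"jaw":0.575}
  ]
}}

```text
time: 15.35
position: [0.5513, 0.199, 0.0098]
tool_rot: [2.352, 2.078, -0.01]
ft_force: [-3.6, -12.6, 6.9]
grip_width: 0.573
```

Request:
{"method": "carry_out", "body": {
  "commands": [
    {"tx":0.0005,"ty":0,"tz":0,"rx":0,"ry":0,"rz":0,"jaw":0.575},
    {"tx":0.001,"ty":0,"tz":0,"rx":0,"ry":0,"rz":0,"jaw":0.575}
  ]
}}

```text
time: 15.6
position: [0.5514, 0.2, 0.0098]
tool_rot: [2.352, 2.078, -0.01]
ft_force: [-3.3, -13.0, 7.9]
grip_width: 0.574
```

The stop is now sliding: force has levelled at about 13 N total, including the tin's friction. Continuing slowly.

Request:
{"method": "carry_out", "body": {
  "commands": [
    {"tx":0.0006,"ty":0,"tz":0,"rx":0,"ry":0,"rz":0,"jaw":0.575},
    {"tx":0.0012,"ty":0,"tz":0,"rx":0,"ry":0,"rz":0,"jaw":0.575},
    {"tx":0.0018,"ty":0,"tz":0,"rx":0,"ry":0,"rz":0,"jaw":0.575},
    {"tx":0.0024,"ty":0,"tz":0,"rx":0,"ry":0,"rz":0,"jaw":0.575},
    {"tx":0.003,"ty":0,"tz":0,"rx":0,"ry":0,"rz":0,"jaw":0.575}
  ]
}}

```text
time: 16.23
position: [0.5519, 0.2029, 0.0099]
tool_rot: [2.352, 2.077, -0.01]
ft_force: [-3.3, -12.4, 7.4]
grip_width: 0.577
```

Request:
{"method": "carry_out", "body": {
  "commands": [
    {"tx":0.0006,"ty":0,"tz":0,"rx":0,"ry":0,"rz":0,"jaw":0.575},
    {"tx":0.0012,"ty":0,"tz":0,"rx":0,"ry":0,"rz":0,"jaw":0.575},
    {"tx":0.0018,"ty":0,"tz":0,"rx":0,"ry":0,"rz":0,"jaw":0.575},
    {"tx":0.0024,"ty":0,"tz":0,"rx":0,"ry":0,"rz":0,"jaw":0.575},
    {"tx":0.003,"ty":0,"tz":0,"rx":0,"ry":0,"rz":0,"jaw":0.575}
  ]
}}

```text
time: 16.85
position: [0.5522, 0.2059, 0.0099]
tool_rot: [2.352, 2.077, -0.01]
ft_force: [-2.4, -11.7, 7.4]
grip_width: 0.574
```

Request:
{"method": "carry_out", "body": {
  "commands": [
    {"tx":0.0006,"ty":0,"tz":0,"rx":0,"ry":0,"rz":0,"jaw":0.575},
    {"tx":0.0012,"ty":0,"tz":0,"rx":0,"ry":0,"rz":0,"jaw":0.575},
    {"tx":0.0018,"ty":0,"tz":0,"rx":0,"ry":0,"rz":0,"jaw":0.575},
    {"tx":0.0024,"ty":0,"tz":0,"rx":0,"ry":0,"rz":0,"jaw":0.575},
    {"tx":0.003,"ty":0,"tz":0,"rx":0,"ry":0,"rz":0,"jaw":0.575}
  ]
}}

```text
time: 17.48
position: [0.5526, 0.2089, 0.0098]
tool_rot: [2.352, 2.077, -0.01]
ft_force: [-3.8, -12.5, 8.6]
grip_width: 0.576
```

Run:
```python
from see import *
p,R,s,ci,im=look('w12')
```

```text
[0.5526 0.2089 0.0098] yaw 82.90474381563324 t 17.475 g 0.5756311762859383 F tool [-12.9208  -2.2562  -8.5081] q7 -0.7770215414312808
```

View pics/w12.png

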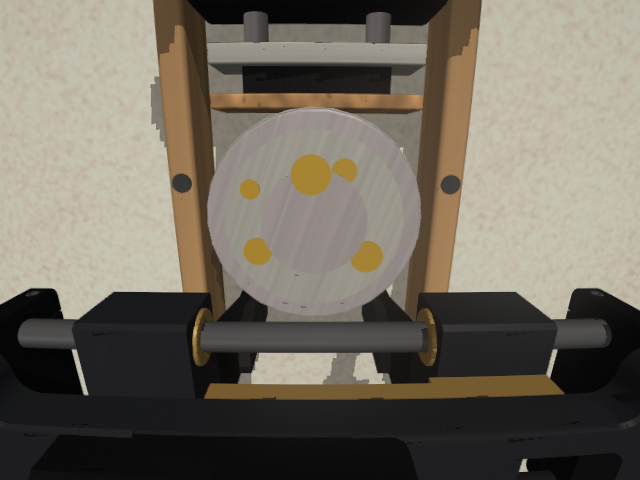

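Request:
{"method": "carry_out", "body": {
  "commands": [
    {"tx":0.0006,"ty":0,"tz":0,"rx":0,"ry":0,"rz":0,"jaw":0.575},
    {"tx":0.0012,"ty":0,"tz":0,"rx":0,"ry":0,"rz":0,"jaw":0.575},
    {"tx":0.0018,"ty":0,"tz":0,"rx":0,"ry":0,"rz":0,"jaw":0.575},
    {"tx":0.0024,"ty":0,"tz":0,"rx":0,"ry":0,"rz":0,"jaw":0.575},
    {"tx":0.003,"ty":0,"tz":0,"rx":0,"ry":0,"rz":0,"jaw":0.575}
  ]
}}

```text
time: 18.2
position: [0.553, 0.2118, 0.0098]
tool_rot: [2.352, 2.077, -0.01]
ft_force: [-2.9, -12.1, 8.6]
grip_width: 0.577
```

Request:
{"method": "carry_out", "body": {
  "commands": [
    {"tx":0.0005,"ty":0,"tz":0,"rx":0,"ry":0,"rz":0,"jaw":0.575},
    {"tx":0.001,"ty":0,"tz":0,"rx":0,"ry":0,"rz":0,"jaw":0.575}
  ]
}}

```text
time: 18.45
position: [0.5531, 0.2128, 0.0098]
tool_rot: [2.352, 2.077, -0.01]
ft_force: [-3.2, -11.8, 7.7]
grip_width: 0.579
```

Request:
{"method": "carry_out", "body": {
  "commands": [
    {"tx":0.0005,"ty":0,"tz":0,"rx":0,"ry":0,"rz":0,"jaw":0.575},
    {"tx":0.001,"ty":0,"tz":0,"rx":0,"ry":0,"rz":0,"jaw":0.575}
  ]
}}

```text
time: 18.7
position: [0.5533, 0.2138, 0.0099]
tool_rot: [2.352, 2.077, -0.01]
ft_force: [-2.8, -13.3, 7.8]
grip_width: 0.574
```

Request:
{"method": "carry_out", "body": {
  "commands": [
    {"tx":0.0005,"ty":0,"tz":0,"rx":0,"ry":0,"rz":0,"jaw":0.575},
    {"tx":0.001,"ty":0,"tz":0,"rx":0,"ry":0,"rz":0,"jaw":0.575}
  ]
}}

```text
time: 18.95
position: [0.5533, 0.2145, 0.0098]
tool_rot: [2.352, 2.077, -0.01]
ft_force: [-2.6, -12.4, 8.4]
grip_width: 0.577
```

Request:
{"method": "carry_out", "body": {
  "commands": [
    {"tx":0.0005,"ty":0,"tz":0,"rx":0,"ry":0,"rz":0,"jaw":0.575},
    {"tx":0.001,"ty":0,"tz":0,"rx":0,"ry":0,"rz":0,"jaw":0.575}
  ]
}}

```text
time: 19.2
position: [0.5534, 0.2147, 0.0098]
tool_rot: [2.352, 2.076, -0.012]
ft_force: [-3.0, -14.0, 9.4]
grip_width: 0.575
```

Request:
{"method": "carry_out", "body": {
  "commands": [
    {"tx":0.0005,"ty":0,"tz":0,"rx":0,"ry":0,"rz":0,"jaw":0.575},
    {"tx":0.001,"ty":0,"tz":0,"rx":0,"ry":0,"rz":0,"jaw":0.575}
  ]
}}

```text
time: 19.45
position: [0.5534, 0.215, 0.0098]
tool_rot: [2.352, 2.076, -0.014]
ft_force: [-2.9, -16.6, 11.9]
grip_width: 0.576
```

Run:
```python
from see import *
p,R,s,ci,im=look('w13')
```

```text
[0.5534 0.215  0.0098] yaw 82.86521219552004 t 19.45 g 0.5764861205098245 F tool [-16.9127  -0.7985 -11.7364] q7 -0.7903643469450458
```

View pics/w13.png

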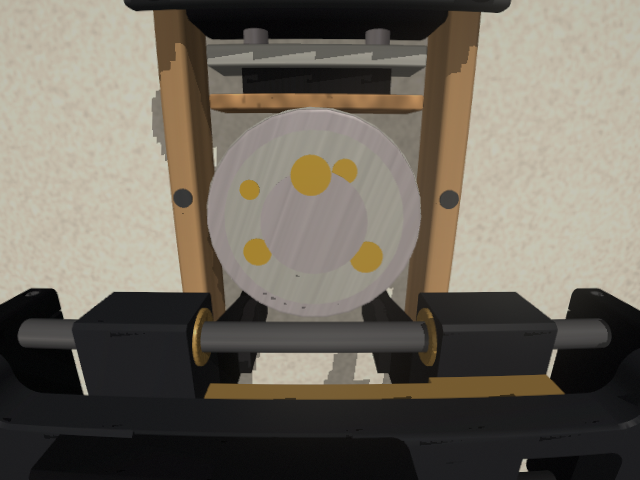

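Second rise: force went from 12.5 to 17 N, with the motion stalled after about 16 mm of travel, so the stop is home. Backing off gently now.

Request:
{"method": "carry_out", "body": {
  "commands": [
    {"tx":-0.002,"ty":0,"tz":0,"rx":0,"ry":0,"rz":0,"jaw":0.575},
    {"tx":-0.004,"ty":0,"tz":0,"rx":0,"ry":0,"rz":0,"jaw":0.575},
    {"tx":-0.006,"ty":0,"tz":0,"rx":0,"ry":0,"rz":0,"jaw":0.575},
    {"tx":-0.008,"ty":0,"tz":0,"rx":0,"ry":0,"rz":0,"jaw":0.575},
    {"tx":-0.011,"ty":0,"tz":0,"rx":0,"ry":0,"rz":0,"jaw":0.575},
    {"tx":-0.015,"ty":0,"tz":0,"rx":0,"ry":0,"rz":0,"jaw":0.575},
    {"tx":-0.02,"ty":0,"tz":0,"rx":0,"ry":0,"rz":0,"jaw":0.575},
    {"tx":-0.026,"ty":0,"tz":0,"rx":0,"ry":0,"rz":0,"jaw":0.575},
    {"tx":-0.03,"ty":0,"tz":0,"rx":0,"ry":0,"rz":0,"jaw":0.575},
    {"tx":-0.03,"ty":0,"tz":0,"rx":0,"ry":0,"rz":0,"jaw":0.575}
  ]
}}

```text
time: 20.8
position: [0.5503, 0.1908, 0.01]
tool_rot: [2.353, 2.081, -0.0]
ft_force: [0.3, 1.1, 0.2]
grip_width: 0.572
```

Run:
```python
from see import *
p,R,s,ci,im=look('w14')
for v,z in((106,.024),):pass
```

```text
[0.5503 0.1908 0.01  ] yaw 82.96575253295337 t 20.8 g 0.5719339954946351 F tool [ 1.0861  0.142  -0.1753] q7 -0.7389586329918236
```

View pics/w14.png

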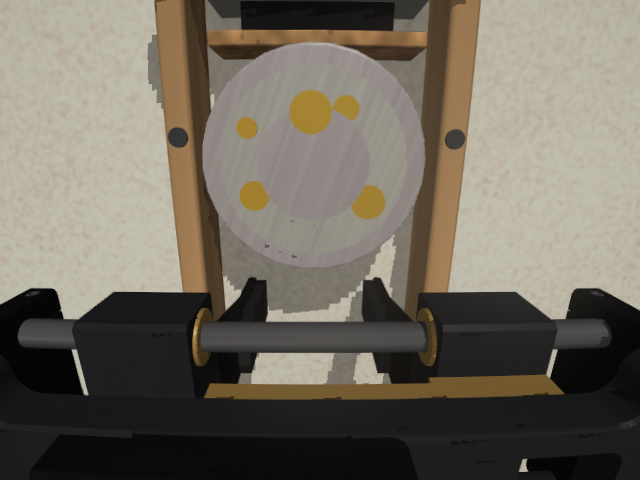

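Run:
```python
from see import *
for n in('w12','w13','w14','w10'):
    im=cv2.imread(f'pics/{n}.png'); cv2.imwrite(f'pics/c_{n}.png',cv2.resize(im[0:130,190:440],None,fx=3,fy=3,interpolation=cv2.INTER_CUBIC))
```

```text
(no output)
```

View pics/c_w14.png

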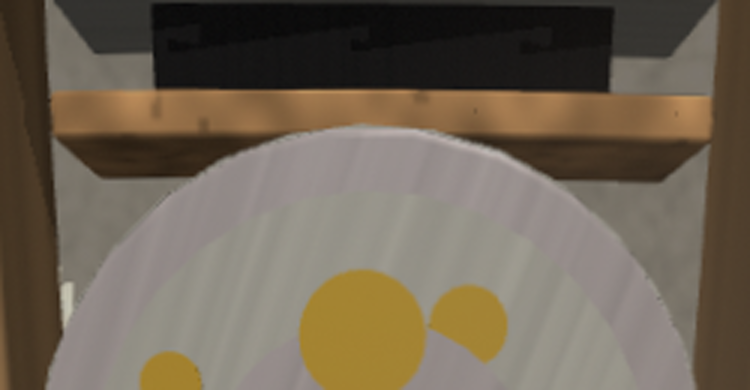

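View pics/c_w13.png

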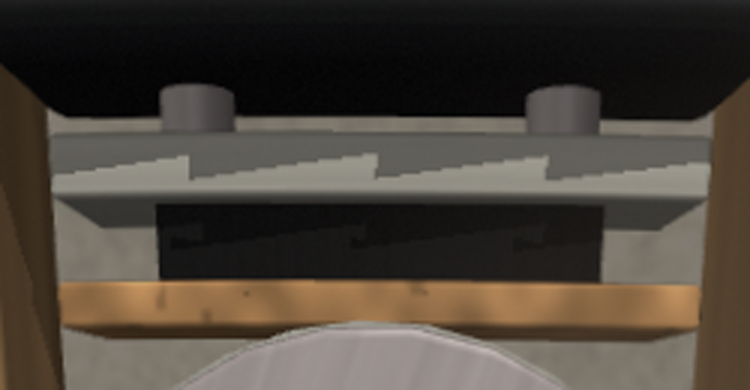

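Run:
```python
from see import *
p,R,s=pose();ci=camera_info('wrist')
X=lambda u,v,z:R.inv().apply(plane('wrist',(u,v),z,ci)-p)[0]
for n,pe,te in(('w14',45.7,42),('w13',108,107.7)):
    print(n,'pad',X(314,pe,.024),'tin',X(314,te,.034),'gap',X(314,pe,.024)-X(314,te,.034))
# w14 world: pad along axis; original measured in w10
```

```text
w14 pad 0.1149440401341526 tin 0.11377059377774376 gap 0.0011734463564088415
w13 pad 0.09130944075482347 tin 0.09056457373219684 gap 0.000744867022626633
```

The tin still touches the pad, to within 0.4 mm of measurement noise. Backing out and lifting clear.

Request:
{"method": "carry_out", "body": {
  "commands": [
    {"tx":-0.015,"ty":0,"tz":0,"rx":0,"ry":0,"rz":0,"jaw":0.575},
    {"tx":-0.03,"ty":0,"tz":-0.01,"rx":0,"ry":0,"rz":0,"jaw":0.575},
    {"tx":-0.035,"ty":0,"tz":-0.05,"rx":0,"ry":0,"rz":0,"jaw":0.575},
    {"tx":-0.035,"ty":0,"tz":-0.1,"rx":0,"ry":0,"rz":0,"jaw":0.575},
    {"tx":-0.06,"ty":0,"tz":-0.15,"rx":0,"ry":0,"rz":0,"jaw":0.575},
    {"tx":-0.1,"ty":0,"tz":-0.18,"rx":0,"ry":0,"rz":0,"jaw":0.575},
    {"tx":-0.15,"ty":0,"tz":-0.2,"rx":0,"ry":0,"rz":0,"jaw":0.575},
    {"tx":-0.2,"ty":0,"tz":-0.2,"rx":0,"ry":0,"rz":0,"jaw":0.575},
    {"tx":-0.25,"ty":0,"tz":-0.2,"rx":0,"ry":0,"rz":0,"jaw":0.575},
    {"tx":-0.3,"ty":0,"tz":-0.2,"rx":0,"ry":0,"rz":0,"jaw":0.575},
    {"tx":-0.3,"ty":0,"tz":-0.2,"rx":0,"ry":0,"rz":0,"jaw":0.575},
    {"tx":-0.3,"ty":0,"tz":-0.2,"rx":0,"ry":0,"rz":0,"jaw":0.575}
  ]
}}

```text
time: 22.4
position: [0.5135, -0.1065, 0.2105]
tool_rot: [2.353, 2.081, 0.001]
ft_force: [0.2, 0.4, -0.1]
grip_width: 0.571
```

Run:
```python
from see import *
look('w15')
im=cv2.imread('pics/w15t.png')
cv2.imwrite('pics/crop15.png',cv2.resize(im[170:290,95:260],None,fx=4.8,fy=4.8,interpolation=cv2.INTER_CUBIC))
```

```text
[ 0.5135 -0.1065  0.2105] yaw 82.95688196246758 t 22.4 g 0.5708049826136331 F tool [0.3804 0.154  0.1128] q7 -0.00326957077726602
```

View pics/w15t.png

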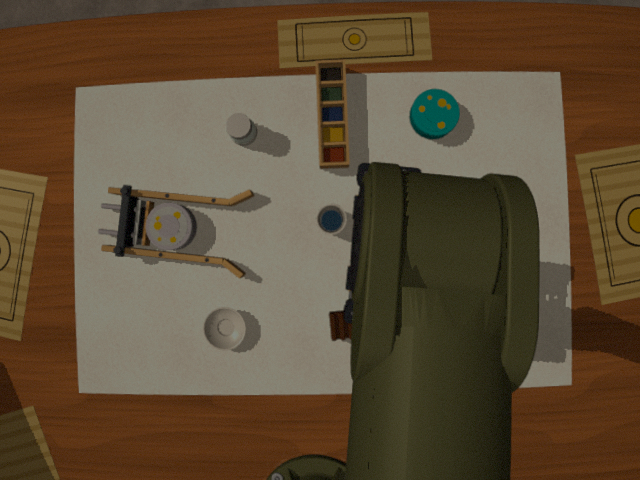

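View pics/crop15.png

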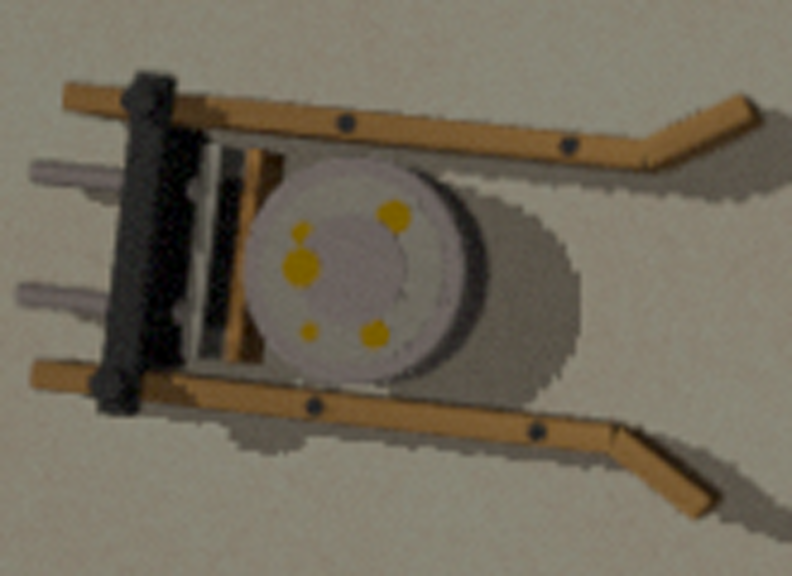

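Run:
```python
from see import *
a=cv2.imread('pics/top0.png',0);b=cv2.imread('pics/w15t.png',0)
f=lambda im,r:im[r[0]:r[1],r[2]:r[3]].astype(float)
# pins: sub-pixel end positions along a line through pin, both images
for v0 in (207,232):
    for im,n in((a,'0'),(b,'1')):
        pr=im[v0-3:v0+4,95:122].astype(int);print(n,v0);print(pr)
```

```text
0 207
[[ 99 100 101 101 102 103 100  99 102  98  98  99 101  99  81  69  66  74
   73  70  80  82  88  82  84  91  38]
 [102 101 102 100 104 103 104 104 102 102  99 102 102  93  79  68  68  67
   67  63  63  58  63  64  63  56  27]
 [104 102 101 102  99  99 100 104 101 100  96 100 102  92  76  74  74  76
   72  72  74  71  73  70  69  53  34]
 [102 100  99 103 102 100 102  97  97  99  99 101 101  91  70  72  67  71
   71  71  71  70  72  78  74  59  34]
 [100 101 103 100 102  99 102 102  98 101 101  98  97  95  73  64  65  63
   66  66  69  68  70  69  68  51  29]
 [100 103 100 102  99 102 101 102 100 101 101 101 101  96  94  90  86  75
   73  62  65  66  61  64  54  36  20]
 [100 104 101 101  99 102  98  97 100 100 101  98 100  99 100 105 101  98
  100 100  99 101 100  93  58  39  27]]
1 207
[[131 127 130 130 128 126 103  89  84  85  86  80  85  88  87  88  91  96
   95  96  99 100 112 111 108 118  54]
 [128 128 131 129 129 123 105  99  96  98  99  95  91  92  87  89  89  86
   88  83  83  83  86  84  81  78  42]
 [130 126 129 128 130 122 103  93  94  94  95  92  94  95  96  99  97 
[... 1391 characters left out ...]
 124  56  35  37  36]
 [126 125 120 105  92  92  90  86  87  86  86  82  82  82  84  84  85  87
   91  95 106 109 110  51  35  41  34]
 [127 127 120 105  96  98  98  95  92  96  93  91  94  91  91  91  89  85
   83  84  85  83  79  40  36  38  38]
 [128 129 124 107  92  91  92  93  95  94  94  95  97  95  98  95  94  97
   96  94  93  91  70  40  35  42  37]
 [128 130 127 112 100  93  87  86  88  89  88  87  90  90  93  90  92  95
   93  97  96  96  69  42  36  35  38]
 [130 128 126 123 119 113 109 107 110 111 106  94 101  97  89  80  78  84
   85  87  92  90  57  43  37  35  37]
 [127 127 127 126 127 127 128 128 126 125 127 121 119 118 111  96  83  77
   75  80  79  80  44  36  37  39  34]]
```

Run:
```python
from see import *
P=lambda u,v:plane('top',(u,v),.015)
print(np.linalg.norm(P(108.7,207)-P(101.0,206)),np.linalg.norm(P(106.1,232)-P(98.2,231)))
```

```text
0.016185989011795267 0.016578247328853327
```

Run:
```python
from bench import ctrl
print(ctrl.close_job(), ctrl.get_state()['time'])
```

```text
the job is handed in; nothing more can be done
the job is handed in; nothing more can be done
```

The large lilac tin is in the bay against the cork stop. By my checks the stop was driven fully home, and the job was handed in at about 22 s of the 69 s limit.

- **Route:** I cradled the tin between the half-open fingers and slid it between the pot and the brush rest. The planned clearance was about 20 mm on each side for the tin and at least 13 mm for the fingers. From there it went straight down the bay.
- **Force on the stop:** The total force levelled off at about 12–13 N over the roughly 16 mm of slide, including the tin's own friction. It then rose to about 17 N as the motion stalled, which I estimate at 8–9 N on the pad. I stopped there and backed off.
- **Stop travel:** In the top view the stop's pins moved 16.2 and 16.6 mm, which matches the 16 mm full travel to within measurement error.
- **Tin against the pad:** The last wrist picture put the gap between tin and pad 0.4 mm wider than when they were pressed together. That is within measurement noise, so I take them as touching, but I did not check by feel.
- **Final state:** The force reading was about zero, with the fingers 0.2 m above the bench. In the last top view the jar, dish, pot, pigment box, turquoise tin and bay were unmoved. The arm hid the weight, the small tin and part of the brush rest in that view. All were clearly in place in an earlier picture, and the arm only backed out and lifted after the tin was home.
- **Unexpected reading:** While pushing, the sensor showed 3–12 N of vertical force, mostly the fingers pressing the tin down. I saw no sign of tipping or lifting in the wrist pictures.

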